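# Reload the rock tablet lapping machine and collect its finished tablets

## Robot

A 6-joint arm with a two-finger parallel gripper is mounted at the origin on the work surface. World frame = base frame: x ahead of the robot, y to its left, z up, the work surface at z = 0. Lengths are in m, angles in rad, forces in N, time in s.
With the tool pointing down it reaches from about 0.375 to 0.9 m from the base axis. Payload 3.1 kg.
Tool frame: the origin (TCP) lies at the very end of the fingers, on their centre line; the grasp point (between the pads) lies 19 mm behind it; z points along the fingers, y is the line along which they close (so a half turn about z gives the same grasp; the last joint's range is limited). The gripper opens to 85 mm and grips with 20 to 120 N. Pads are 22 mm wide; open, the fingers measure 114 mm over their backs; the gripper's body (76 mm by 85 mm) begins 54 mm behind the grasp point. The pads swing forward as they close: fully open they stand 13 mm farther back than shut.
Start: joints at [-1.369, 0.527, 1.433, -0, 1.181, -0.178], TCP at [0.232, -0.58, 0.206] pointing down, gripper open.
Joint ranges: [-3.08, 3.08], [-0.75, 2.2], [0.22, 2.44], [-1.43, 4.57], [0, 2.65], [-2.85, 2.85]. Speed limits (rad/s): [2.79, 2.79, 3.14, 3.14, 3.14, 3.14].

## Interface

Orientations are given as a unit quaternion [x, y, z, w].
In Python, from station import telemetry, snapshot, ticket gives the robot as it stands.
- The arm moves only by the tool move_arm, never from a script. Its argument "commands" is text: rows parted by semicolons, each of 7 numbers parted by spaces: the shift along the tool's x, y, z in mm, then the turn, a rotation vector about the tool's x, y, z in degrees, then the opening, from -1 (shut) to 1 (fully open). A call has exactly 5 rows; each row is the pose to reach, as a shift and turn from the pose commanded when the call began, along the tool's axes at that moment; what a row does not reach only later rows make up. A row lasts 1/8 s, in which the tool goes at most 62.5 mm and 10.7 degrees, less where a joint would pass 70% of its speed; a pose out of reach is approached as far as the arm can. A call with a gripper value outside its range is refused whole. The fingers move at their own pace and stop on an object; "grip_force" is the grip in N (left out, the last holds). Time passes only in rows, so rows that repeat a pose let the fingers close, or fill a call up. It gives the time, the measured TCP pose, the force, the opening and the grip force at its end, in the units of the state.
- telemetry.sense(): the state, without advancing time (a new reading comes with each control period).
- snapshot(name): name is "scene" or "top" or "wrist"; returns a dict with "image" (480x640x3 uint8, red, green, blue), "fx", "fy", "cx", "cy" (pixels), "k1" (the pictures are not rectified: a ray, as slopes to the right and down, at radius r is drawn at 1 + k1 r^2 times it, then the intrinsics apply), "pose" (4x4, takes a point from camera to world coordinates). Camera axes: x right, y down, z forward; pixel columns grow to the right and rows downward; lengths in m; the calibration is good to about 2 mm. A picture is of the moment at which its call begins. There is no depth.
- ticket.sign_off(): hands the job in; it is judged then, once.
The state is a dict: "t": time; "q": joint angles; "qd": joint speeds; "tau": joint torques, N m; "tcp_pos": TCP position; "tool_rot": TCP orientation; "force": force on the tool from outside, world axes, zero at the start; "ft_torque": the same for the moment, N m; "finger_gap": opening from 0.0 (shut) to 1.0 (fully open); "gripper_force": force on a finger pad.
Only numpy, scipy, OpenCV 4.12 (cv2) and the standard library are available. Lean on these libraries where they do the work, as an engineer would, in place of code of your own. Each camera call takes 0.05 s, during which the arm holds its last target. There are 200 camera calls.

## Task

Slide the lapping machine's guard fully open, seat every raw rock blank lying on the bench flat and fully down in the die cavity that matches its outline, then slide the guard fully shut over them. Also collect all the finished tablets from the machine's catch tray into the sample tin, before or after, leaving the tin standing on the bench. Leave everything else on the bench where it is.

Things in the scene. Friction and masses are not known exactly. Their poses are not given: they have to be found in the camera images.
- machine: Low grey lapping machine, fixed. Origin: bench level, centre of its 210 (x) by 400 (y) mm base; x points away from the robot, y along the guard track. Die plate (top 35 mm high) fills the -y half, centred y=-98; parking deck, same height, the +y half. Rails along y at x=-100 and +100, 10 mm wide, 51 mm high. Drive housing 85 x 75, 85 mm high, at (45, 243). Catch tray on the robot's side.
- tray (a point): Centre of the catch tray's floor, 4 mm above the bench. Steel tray 130 (x) by 250 (y) mm outside, walls 4 mm thick, tops 14 mm above the bench (10 mm above the floor). Its axes are the machine's.
- guard (a joint): Slide of the guard along the machine's +y, in m: 0 = fully shut (over the die plate), 0.19 = fully open (over the parking deck). Stays where it is left, friction about 2 N; starts shut or up to 30 mm open.
- guard_handle (a point): Centre of the guard's black bar handle, 93.5 mm above the bench: bar 90 mm along the machine's x, 14 x 14 mm section, posts 40 mm either side of the middle, 30 mm free under it; pinch it from above across the machine's y. It is in the middle of the guard, a clear sheet in an aluminium frame, 208 (x) by 190 (y) mm, 51.5 to 58 mm above the bench. Axes are the machine's.
- big_round: Raw grey rock blank, disc 56 mm in diameter, 20 mm thick, about 130 g, lying flat on the bench at the start; may be absent (None). Origin: centre of its underside, z up. Goes into the larger round cavity. A seated blank stands 11 mm proud of the die plate.
- small_round: Raw grey rock blank, disc 40 mm in diameter, 20 mm thick, about 65 g, lying flat on the bench at the start; may be absent (None). Origin: centre of its underside, z up. Goes into the smaller round cavity. A seated blank stands 11 mm proud of the die plate.
- square: Raw grey rock blank, square 46 by 46 mm, 20 mm thick, about 110 g, lying flat on the bench at the start; may be absent (None). Origin: centre of its underside, z up. Its x and y are along its sides. Goes into the square cavity, any quarter turn. A seated blank stands 11 mm proud of the die plate.
- oblong: Raw grey rock blank, rectangle 36 mm (its x) by 60 mm (its y), 20 mm thick, about 110 g, lying flat on the bench at the start; may be absent (None). Origin: centre of its underside, z up. Goes into the oblong cavity, either way round. A seated blank stands 11 mm proud of the die plate.
- cav_big_round (a point): Centre of the FLOOR of the larger round cavity in the die plate (60 mm in diameter, flat floor 9 mm below the top of the die plate, rim chamfered 1.5 mm). Axes parallel to the machine's. The floor lies 26 mm and the plate's top 35 mm above the bench.
- cav_small_round (a point): Centre of the FLOOR of the smaller round cavity in the die plate (44 mm in diameter, flat floor 9 mm below the top of the die plate, rim chamfered 1.5 mm). Axes parallel to the machine's. The floor lies 26 mm and the plate's top 35 mm above the bench.
- cav_square (a point): Centre of the FLOOR of the square cavity in the die plate (50 by 50 mm, flat floor 9 mm below the top of the die plate, rim chamfered 1.5 mm). Axes parallel to the machine's. The floor lies 26 mm and the plate's top 35 mm above the bench.
- cav_oblong (a point): Centre of the FLOOR of the oblong cavity in the die plate (40 mm along x by 64 mm along y, flat floor 9 mm below the top of the die plate, rim chamfered 1.5 mm). Axes parallel to the machine's. The floor lies 26 mm and the plate's top 35 mm above the bench.
- tin: Dented open aluminium sample tin, loose, about 350 g, 170 (x) by 130 (y) mm outside, 42 mm high, walls and floor 3 mm. Origin: centre of its underside.
- hammer: Rusty iron rock hammer about 280 mm long, lying to the left of the machine, to be left alone. Origin: underside.
- quartz_a: Pink quartz crystal standing on its base, 44 mm wide, 60 mm tall, to be left alone. Origin: centre of its base.
- quartz_b: Smaller pink quartz crystal, 36 mm wide, 48 mm tall, standing near the blanks, to be left alone. Origin: centre of its base.
- tablet0: Finished rock tablet: lighter, ground disc 36 mm in diameter, 18 mm thick, about 50 g, lying flat in the catch tray at the start; may be absent (None). Origin: centre of its underside.
- tablet1: Finished rock tablet: lighter, ground disc 36 mm in diameter, 18 mm thick, about 50 g, lying flat in the catch tray at the start; may be absent (None). Origin: centre of its underside.
- tablet2: Finished rock tablet: lighter, ground disc 36 mm in diameter, 18 mm thick, about 50 g, lying flat in the catch tray at the start; may be absent (None). Origin: centre of its underside.

How it is judged:
By the outcome, as a careful person would: the job done as asked, in the order asked, and still so for the second after the job is handed in, with the robot touching nothing.
Of big_round, small_round, square, oblong only 3 to 4 are there at a start; the rules pass over those that are not, and their reading is None.
Of tablet0, tablet1, tablet2 only 2 to 3 are there at a start; the rules pass over those that are not, and their reading is None.
At some moment in a run one of big_round, small_round, square, oblong may be knocked a few centimetres aside while the robot is not near it.
Once in a run the grip may slacken for a moment while it holds something.
It also fails if it takes over 210 s, if anything falls off the work surface, if the arm or the gripper's body presses on something with over 40 N, if the wrist force passes 120 N, or if a joint passes its speed limit or range.

## Working session

There is one attempt and no reset: what is moved stays moved. The work goes in short steps, Python scripts to look and compute and a tool call to move; the robot and the scene stay as the last step left them, time stands still between calls to the robot, and variables do not carry over. Pictures are saved under pics/ and viewed, at most 14 in all, crops included, and the job is handed in when it is done.

Besides the shell and the picture viewer there is one more tool, called after "Call:" in YAML: its name, and indented under it one key for each argument. move_arm: Moves the arm, as the interface text tells. Its arguments: {"type":"object","properties":{"commands":{"type":"string"},"grip_force":{"type":"number"}},"required":["commands"]}

```bash
ls; mkdir -p pics
cat > h.py <<'E'
import numpy as np, cv2
from station import telemetry, snapshot, ticket
def snap(n,f=None):
    s=snapshot(n)
    if f: cv2.imwrite('pics/'+f,s['image'][:,:,::-1])
    return s
def ray(s,px):
    p=np.atleast_2d(np.array(px,float))
    d=(p-[s['cx'],s['cy']])/[s['fx'],s['fy']]
    u=d.copy()
    for _ in range(20): u=d/(1+s['k1']*(u**2).sum(1,keepdims=True))
    P=np.array(s['pose']); v=np.c_[u,np.ones(len(u))]@P[:3,:3].T
    return P[:3,3],v
def onz(s,px,z):
    o,v=ray(s,px); return o+v*((z-o[2])/v[:,2])[:,None]
def tri(s1,p1,s2,p2):
    o1,v1=ray(s1,p1);o2,v2=ray(s2,p2);v1=v1[0]/np.linalg.norm(v1[0]);v2=v2[0]/np.linalg.norm(v2[0])
    t=np.linalg.lstsq(np.c_[v1,-v2],o2-o1,rcond=None)[0]
    a,b=o1+v1*t[0],o2+v2*t[1]
    return (a+b)/2,np.linalg.norm(a-b)
def proj(s,X):
    P=np.array(s['pose']);c=(np.atleast_2d(X)-P[:3,3])@P[:3,:3]
    u=c[:,:2]/c[:,2:]; u=u*(1+s['k1']*(u**2).sum(1,keepdims=True))
    return u*[s['fx'],s['fy']]+[s['cx'],s['cy']]
E
python3 - <<'E'
from h import *
import pickle
d={n:snap(n,n+'0.png') for n in('scene','top','wrist')}
pickle.dump(d,open('s0.pkl','wb'))
np.set_printoptions(precision=3,suppress=True)
for n in d: print(n,d[n]['fx'],d[n]['k1'],np.array(d[n]['pose']))
s=telemetry.sense();print(s['t'],s['tcp_pos'],s['tool_rot'],s['finger_gap'])
E
```

```text
pics
scene 489.0216485028177 0.0249712865111933 [[-0.147  0.84  -0.523  1.226]
 [ 0.989  0.123 -0.081  0.11 ]
 [-0.004 -0.529 -0.849  1.142]
 [ 0.     0.     0.     1.   ]]
top 548.2297261956214 -0.07416747968167335 [[-0.037 -0.979  0.203  0.295]
 [-0.999  0.036 -0.008  0.013]
 [ 0.001 -0.203 -0.979  1.38 ]
 [ 0.     0.     0.     1.   ]]
wrist 357.55014462095573 -0.06206394128741755 [[ 0.369 -0.879 -0.301  0.31 ]
 [-0.929 -0.35  -0.118 -0.549]
 [-0.001  0.323 -0.946  0.373]
 [ 0.     0.     0.     1.   ]]
0.15 [ 0.232 -0.58   0.206] [ 0.982  0.189 -0.    -0.001] 1.0031228915955883
```

View pics/top0.png

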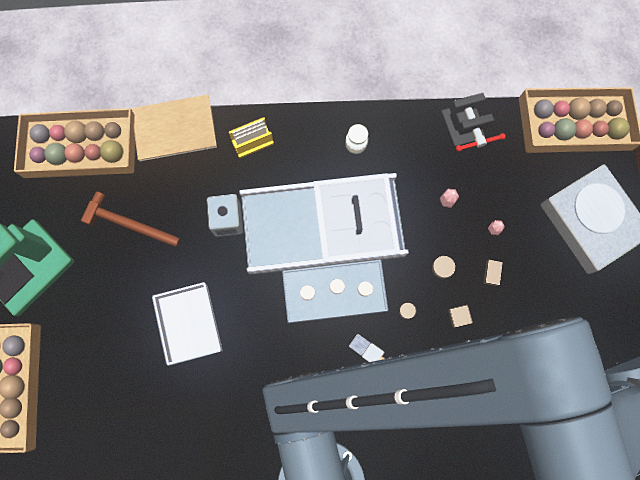

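View pics/scene0.png

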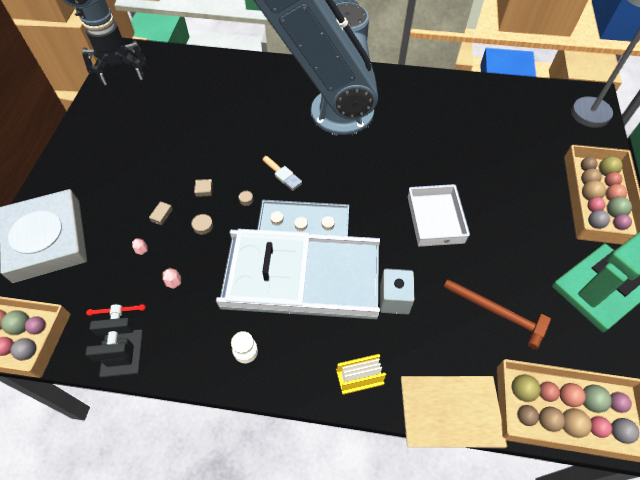

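The top view shows the guard shut on the right half of the machine, with its handle at (357,214). It also shows four blanks: big round (444,267), oblong (494,272), small round (407,311) and square (460,316). Three tablets lie at (307,292), (337,286) and (365,289), and the tin is at (187,323). The scene view agrees.

```bash
cat > m.py <<'E'
from h import *
import pickle
np.set_printoptions(precision=4,suppress=True)
d=pickle.load(open('s0.pkl','rb'))
def blobs(s,roi,lo,hi,amin=20):
    x0,y0,x1,y1=roi; im=cv2.cvtColor(s['image'],cv2.COLOR_RGB2HSV)[y0:y1,x0:x1]
    m=cv2.inRange(im,lo,hi); cs,_=cv2.findContours(m,cv2.RETR_EXTERNAL,cv2.CHAIN_APPROX_NONE)
    return [(np.array(cv2.minAreaRect(c)[0])+[x0,y0],cv2.contourArea(c),c.reshape(-1,2)+[x0,y0]) for c in cs if cv2.contourArea(c)>amin]
E
python3 - <<'E'
from m import *
for n,pts in (('top',[(444,267),(494,272),(407,311),(307,292),(357,225),(187,320),(300,300),(280,220),(372,200)]),('scene',[(202,222),(203,186),(278,216),(267,262),(436,215)])):
    h=cv2.cvtColor(d[n]['image'],cv2.COLOR_RGB2HSV)
    for p in pts: print(n,p,h[p[1],p[0]],end=' ')
print()
for n,roi in (('top',(390,245,520,340)),('scene',(140,170,262,240)),('top',(290,270,380,305)),('scene',(265,200,340,235))):
    for b in blobs(d[n],roi,(5,10,140),(28,180,255)): print(n,b[0],b[1],onz(d[n],b[0],.02)[0])
a=d['top']['image'][170:370,150:520];b=d['scene']['image'][140:330,130:500]
im=np.vstack([cv2.resize(a,(592,320),interpolation=2),cv2.resize(b,(545,280),interpolation=2,dst=None)[:, :] if 0 else cv2.resize(b,(592,280),interpolation=2)])
cv2.imwrite('pics/c1.png',im[:,:,::-1])
E
```

```text
top (444, 267) [ 19  48 225] top (494, 272) [ 15  47 221] top (407, 311) [ 17  40 228] top (307, 292) [ 20   6 247] top (357, 225) [120  20  91] top (187, 320) [108   5 247] top (300, 300) [101  33 225] top (280, 220) [103  36 225] top (372, 200) [111  11 240] scene (202, 222) [ 17  56 228] scene (203, 186) [ 18  56 228] scene (278, 216) [ 23  12 254] scene (267, 262) [140  16  48] scene (436, 215) [110   3 255] 
top [460.5882 315.853 ] 310.5 [ 0.3855 -0.3605  0.02  ]
top [407.5 310.5] 179.0 [ 0.4041 -0.2289  0.02  ]
top [493.7467 271.8996] 294.5 [ 0.4924 -0.4551  0.02  ]
top [443.75 266.25] 338.5 [ 0.5117 -0.3286  0.02  ]
scene [201.5 222. ] 245.5 [ 0.5133 -0.3294  0.02  ]
scene [159.4231 211.1154] 211.0 [ 0.4944 -0.4564  0.02  ]
scene [245.5 196. ] 105.5 [ 0.407  -0.2289  0.02  ]
scene [202.5 185.5] 180.5 [ 0.3877 -0.3615  0.02  ]
scene [327.5 223. ] 108.5 [0.4659 0.0174 0.02  ]
scene [300.5 223. ] 110.0 [ 0.4768 -0.0567  0.02  ]
scene [276.5 218. ] 108.0 [ 0.4698 -0.1259  0.02  ]
```

View pics/wrist0.png

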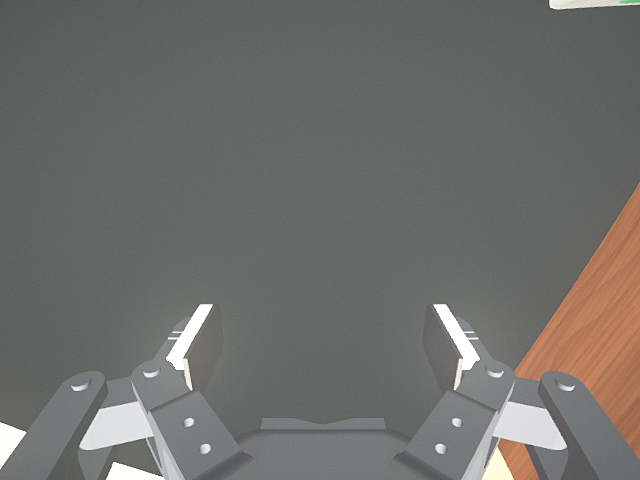

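View pics/c1.png

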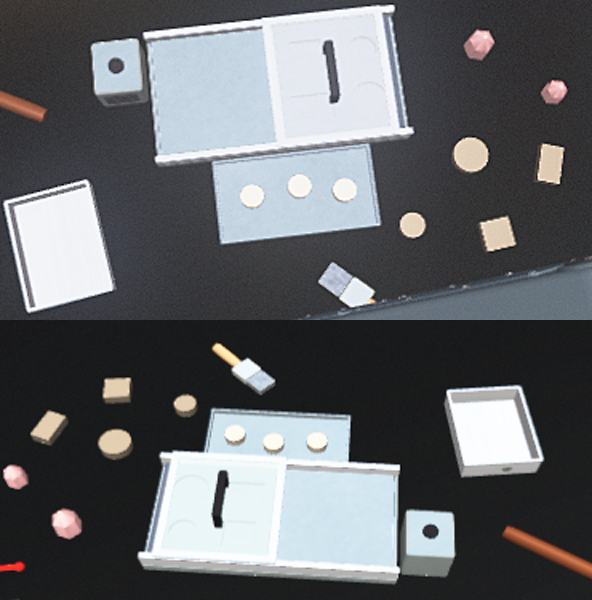

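The crops show the guard about 25 mm open, with the handle at top pixel (357,214). The die outlines are visible through the sheet, and the tin at top pixel (187,323) is clear of everything. Next I measure the handle, rails, tablets and tin.

Run:
```python
from m import *
T,S=d['top'],d['scene']
def best(s,roi,lo,hi):
    return max(blobs(s,roi,lo,hi),key=lambda b:b[1])
hs=[best(T,(345,188,372,240),(0,0,0),(179,255,120)),best(S,(258,238,278,286),(0,0,0),(179,255,120))]
for s,b in zip((T,S),hs):
    r=cv2.minAreaRect(b[2].astype(np.float32)); print('handle',b[0],b[1],r[1],onz(s,b[0],.1)[0])
    v=cv2.boxPoints(r); w=onz(s,v,.1); e=w[1]-w[0] if np.linalg.norm(w[1]-w[0])>np.linalg.norm(w[2]-w[1]) else w[2]-w[1]; print(' dir',np.degrees(np.arctan2(e[1],e[0])),np.linalg.norm(e))
print('tri',tri(T,hs[0][0],S,hs[1][0]))
tb=sorted(blobs(T,(295,272,378,305),(0,0,235),(35,18,255)),key=lambda b:-b[0][0]); 
for b,p in zip(tb,[(276.5,218),(300.5,223),(327.5,223)]): print('tab',b[0],b[1],onz(T,b[0],.022)[0],tri(T,b[0],S,p))
tt=best(T,(140,270,230,370),(0,0,150),(179,40,255)); ts=best(S,(400,175,475,250),(0,0,150),(179,40,255))
for s,b in((T,tt),(S,ts)):
    q=cv2.approxPolyDP(cv2.convexHull(b[2].astype(np.int32)),5,True).reshape(-1,2); print('tin',b[1],[list(np.r_[p,onz(s,p,.042)[0][:2]].round(3)) for p in q])
g=T['image'].astype(int)
# near and far rail lines from manual ends in the top view
for a,b in (((249,270),(406,253)),((242,191),(394,176))): w=onz(T,[a,b],.051); e=w[0]-w[1]; print('rail',w,np.degrees(np.arctan2(e[1],e[0])),np.linalg.norm(e))
for b in blobs(T,(390,245,520,340),(5,10,140),(28,180,255)): 
    r=cv2.minAreaRect(onz(T,b[2],.02)[:,:2].astype(np.float32)*1000); print('blank',r)
```

```text
handle [356.631  214.4825] 161.5 (37.6005744934082, 6.1456122398376465) [ 0.6332 -0.108   0.1   ]
 dir -175.79188489902836 0.09364205797043305
handle [267.08 260.94] 186.5 (7.212490081787109, 38.325191497802734) [ 0.6532 -0.1073  0.1   ]
 dir -175.20461769342967 0.1077540970315016
tri (array([ 0.6398, -0.1113,  0.0757]), np.float64(0.002041386033641985))
tab [365. 288.] 129.5 [ 0.464  -0.1262  0.022 ] (array([ 0.4651, -0.1272,  0.0131]), np.float64(0.000248000829310075))
tab [336.8 285.6] 134.0 [ 0.4726 -0.0562  0.022 ] (array([ 0.4736, -0.057 ,  0.0153]), np.float64(0.0008964175707879203))
tab [307.1 291.8] 131.5 [0.4599 0.0183 0.022 ] (array([0.4611, 0.0176, 0.0129]), np.float64(0.0015536292096904676))
tin 3886.5 [[np.float64(204.0), np.float64(282.0), np.float64(0.491), np.float64(0.271)], [np.float64(220.0), np.float64(350.0), np.float64(0.324), np.float64(0.233)], [np.float64(167.0), np.float64(364.0), np.float64(0.295), np.float64(0.361)], [np.float64(152.0), np.float64(296.0), np.float64(0.46), np.float64(0.4)]]
tin 2780.5 [[np.float64(455.0), np.float64(185.0), np.float64(0.2
[... 261 characters left out ...]
p.float64(409.0), np.float64(188.0), np.float64(0.328), np.float64(0.232)]]
rail [[ 0.5152  0.1589  0.051 ]
 [ 0.5435 -0.2296  0.051 ]] 94.16056392679603 0.38953790637335345
rail [[ 0.7183  0.174   0.051 ]
 [ 0.7441 -0.2135  0.051 ]] 93.8187029225507 0.3884020379356385
blank ((385.55419921875, -360.5364685058594), (45.29596710205078, 47.09492492675781), 11.217659950256348)
blank ((404.2276916503906, -228.89804077148438), (37.39718246459961, 37.38732147216797), 86.18244934082031)
blank ((492.5907897949219, -455.1778259277344), (36.274864196777344, 59.56291580200195), 76.74119567871094)
blank ((511.8232727050781, -328.67205810546875), (52.96523666381836, 53.619319915771484), 41.44938278198242)
```

```bash
cat > go.py <<'E'
import sys
from h import *
from scipy.spatial.transform import Rotation as R
def pose():
    s=telemetry.sense(); M=R.from_quat(s['tool_rot']).as_matrix(); return s,np.array(s['tcp_pos']),M
def plan(wps):
    # wps: list of (x,y,z mm, yaw deg); prints shift/turn for each relative to the previous
    s,p,M=pose(); p=p*1000; y=np.degrees(np.arctan2(M[1,0],M[0,0]))
    print('t %.2f at'%s['t'],p.round(1),'yaw %.1f'%y,'tilt',M[2].round(3),'gap %.3f F'%s['finger_gap'],np.round(s['force'],1))
    for w in wps:
        if len(w)<4: w=list(w)+[y]
        d=M.T@(np.array(w[:3])-p); a=(y-w[3]+180)%360-180
        print('->',w,': %.1f %.1f %.1f 0 0 %.1f'%(*d,a))
        # exact for following frames: ideal down tool at that yaw
        c,sn=np.cos(np.radians(w[3])),np.sin(np.radians(w[3])); M=np.array([[c,sn,0],[sn,-c,0],[0,0,-1.]]); p=np.array(w[:3],float); y=w[3]
if __name__=='__main__': plan([[float(v) for v in a.split(',')] for a in sys.argv[1:]])
E
python3 go.py 637,-109,200,4 637,-109,160,4
```

```text
t 0.15 at [ 231.6 -579.8  205.5] yaw 21.8 tilt [ 0.    -0.002 -1.   ] gap 1.003 F [ 1.   0.6 -0.2]
-> [637.0, -109.0, 200.0, 4.0] : 551.1 -287.0 6.2 0 0 17.8
-> [637.0, -109.0, 160.0, 4.0] : 0.0 0.0 40.0 0 0 0.0
```

Call:
move_arm:
  commands: "55 -29 1 0 0 0 0.06; 110 -57 2 0 0 0 0.06; 165 -86 2 0 0 0 0.06; 220 -115 3 0 0 0 0.06; 275 -143 3 0 0 0 0.06"
  grip_force: 40

```text
t: 0.78
tcp_pos: [0.435, -0.3439, 0.2031]
tool_rot: [0.982, 0.189, -0.0, -0.0]
force: [-0.2, -0.5, -0.5]
finger_gap: 0.528
gripper_force: 0.0
```

Call:
move_arm:
  commands: "55 -29 1 0 0 4 0.06; 110 -57 2 0 0 8 0.06; 165 -86 2 0 0 12 0.06; 220 -115 3 0 0 16 0.06; 276 -144 3 0 0 17.8 0.06"

```text
t: 1.4
tcp_pos: [0.6376, -0.1083, 0.2]
tool_rot: [0.999, 0.034, -0.0, -0.0]
force: [0.5, -0.3, 0.3]
finger_gap: 0.534
gripper_force: 0.0
```

Run:
```python
from m import *
from go import plan
plan([(637,-109,160,4)])
s=snap('wrist','w1.png'); pickle.dump(s,open('w1.pkl','wb'))
print(proj(s,[.637,-.109,.1]), np.array(s['pose'])[:3,3])
```

```text
t 1.40 at [ 637.6 -108.3  200. ] yaw 3.9 tilt [-0.001 -0.    -1.   ] gap 0.534 F [ 0.5 -0.3  0.3]
-> (637, -109, 160, 4) : -0.6 0.7 40.0 0 0 -0.1
[[323.327  227.0192]] [ 0.7217 -0.1026  0.3673]
```

View pics/w1.png

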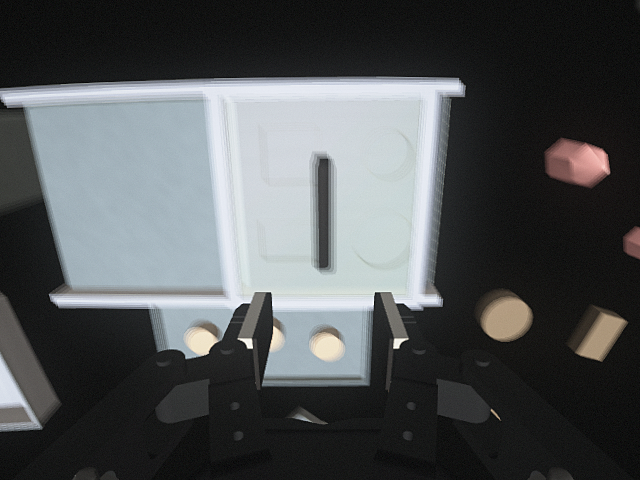

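The wrist view is slightly blurred. The handle bar is centred near (321,211) and vertical in the image. The cavities under the sheet are: square/oblong at (288,153) and (288,233), rounds at (385,155) and (385,240). I'll retake it settled and measure.

Run:
```python
from m import *
from go import plan
s=snap('wrist','w2.png'); s=snap('wrist','w2.png');pickle.dump(s,open('w2.pkl','wb'))
g=s['image'].astype(int); v=s['image'].max(2)
roi=(295,140,345,285)
b=max(blobs(s,roi,(0,0,0),(179,255,110)),key=lambda b:b[1]); r=cv2.minAreaRect(b[2].astype(np.float32)); print(r,b[1])
print(onz(s,r[0],.1005))
for n in('top','scene'):
    pt={'top':(356.6,214.5),'scene':(267.1,260.9)}[n]; print(tri(s,r[0],d[n],pt))
bx=cv2.boxPoints(r); w=onz(s,bx,.1005);print(w)
plan([(637,-109,160,4)])
```

```text
((333.0, 220.5), (113.0, 16.0), 90.0) 1748.0
[[ 0.6458 -0.1121  0.1005]]
(array([ 0.6391, -0.1117,  0.0771]), np.float64(0.003206209016566854))
(array([ 0.637 , -0.1135,  0.0706]), np.float64(0.0002836774594009542))
[[ 0.6888 -0.1026  0.1005]
 [ 0.6897 -0.1144  0.1005]
 [ 0.5981 -0.1227  0.1005]
 [ 0.5971 -0.1096  0.1005]]
t 1.55 at [ 638.  -106.9  199.7] yaw 4.3 tilt [-0. -0. -1.] gap 0.530 F [-0.5 -0.5 -0.6]
-> (637, -109, 160, 4) : -1.1 2.0 39.7 0 0 0.3
```

```bash
python3 go.py 642,-111,110,4.2 642,-111,75,4.2
```

```text
t 1.55 at [ 638.  -106.9  199.7] yaw 4.3 tilt [-0. -0. -1.] gap 0.530 F [-0.5 -0.5 -0.6]
-> [642.0, -111.0, 110.0, 4.2] : 3.7 4.4 89.7 0 0 0.1
-> [642.0, -111.0, 75.0, 4.2] : 0.0 0.0 35.0 0 0 0.0
```

Call:
move_arm:
  commands: "3 4 30 0 0 0 0.06; 4 4 60 0 0 0 0.06; 4 4 90 0 0 0 0.06; 4 4 110 0 0 0 0.06; 4 4 125 0 0 0 0.06"

```text
t: 2.17
tcp_pos: [0.6396, -0.1148, 0.074]
tool_rot: [0.999, 0.034, -0.001, -0.0]
force: [0.2, 0.1, -0.6]
finger_gap: 0.534
gripper_force: 0.0
```

Call:
move_arm:
  commands: "0 0 0 0 0 0 -0.7; 0 0 0 0 0 0 -0.7; 0 0 0 0 0 0 -0.8; 0 0 0 0 0 0 -0.8; 0 0 0 0 0 0 -0.8"

```text
t: 2.8
tcp_pos: [0.6413, -0.1138, 0.0759]
tool_rot: [0.999, 0.035, 0.001, 0.0]
force: [0.3, -0.1, 1.7]
finger_gap: 0.097
gripper_force: 0.8
```

Run:
```python
from m import *
s=snap('wrist');s=snap('wrist','w3.png'); 
print(telemetry.sense()['finger_gap'],telemetry.sense()['gripper_force'])
```

```text
0.09903956149890322 1.3040206488221884
```

View pics/w3.png

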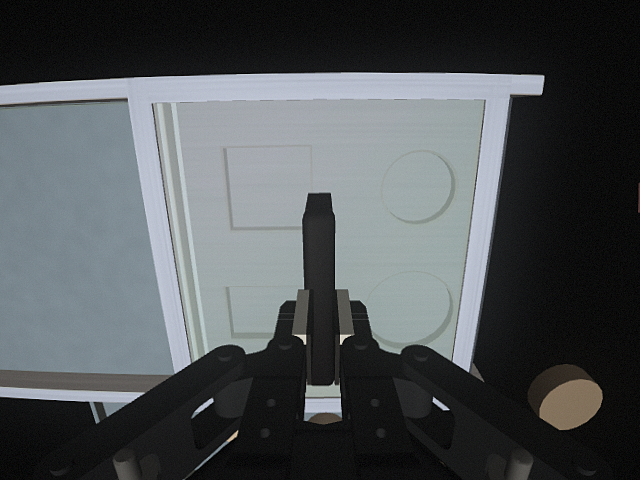

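The handle bar is between the fingers, from (318,195) down to (320,385). I'll close firmly and slide.

Call:
move_arm:
  commands: "0 0 0 0 0 0 -1; 0 0 0 0 0 0 -1; 0 0 0 0 0 0 -1; 0 0 0 0 0 0 -1; 0 -3 0 0 0 0 -1"

```text
t: 3.52
tcp_pos: [0.6411, -0.1118, 0.0756]
tool_rot: [0.999, 0.035, 0.0, 0.001]
force: [0.1, -2.7, 4.1]
finger_gap: 0.005
gripper_force: 2.1
```

Call:
move_arm:
  commands: "0 -10 0 0 0 0 -1; 0 -30 0 0 0 0 -1; 0 -50 0 0 0 0 -1; 0 -70 0 0 0 0 -1; 0 -90 0 0 0 0 -1"

```text
t: 4.15
tcp_pos: [0.6344, -0.0189, 0.0756]
tool_rot: [0.999, 0.035, 0.0, 0.0]
force: [0.8, -2.8, 5.1]
finger_gap: -0.002
gripper_force: 2.6
```

Call:
move_arm:
  commands: "0 -15 0 0 0 0 -1; 0 -30 0 0 0 0 -1; 0 -45 0 0 0 0 -1; 0 -55 0 0 0 0 -1; 0 -60 0 0 0 0 -1"

```text
t: 4.78
tcp_pos: [0.6297, 0.0414, 0.0756]
tool_rot: [0.999, 0.036, -0.0, -0.0]
force: [-0.4, -1.9, 6.8]
finger_gap: 0.001
gripper_force: 3.0
```

```bash
python3 go.py
python3 - <<'E'
from m import *
s=snap('wrist','w4.png')
E
```

```text
t 4.78 at [629.7  41.4  75.6] yaw 4.1 tilt [-0.001 -0.    -1.   ] gap 0.001 F [-0.4 -1.9  6.8]
```

View pics/w4.png

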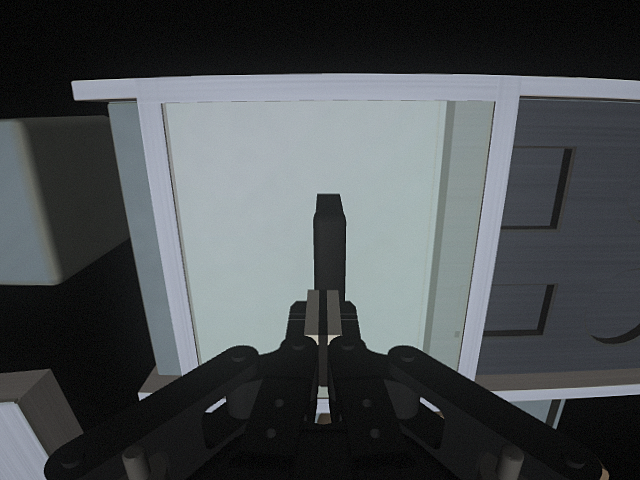

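The bar is still under the fingers, and they have shut (gap 0) on top of it, so the grasp is not as intended. The guard did follow by friction, though. I'll lift, then measure the bar's true height from two laterally shifted wrist views.

Call:
move_arm:
  commands: "0 0 -20 0 0 0 -0.3; 0 0 -40 0 0 0 0.06; 0 0 -60 0 0 0 0.06; 0 30 -70 0 0 0 0.06; 0 50 -70 0 0 0 0.06"

```text
t: 5.45
tcp_pos: [0.6331, -0.0095, 0.1451]
tool_rot: [0.999, 0.035, -0.001, -0.001]
force: [-0.5, 1.1, -0.4]
finger_gap: 0.533
gripper_force: 0.0
```

```bash
python3 - <<'E'
from m import *
s=snap('wrist');s=snap('wrist');s=snap('wrist','w5.png');pickle.dump(s,open('w5.pkl','wb'))
E
python3 go.py
```

```text
t 5.60 at [632.7 -10.6 144. ] yaw 3.9 tilt [-0.003 -0.002 -1.   ] gap 0.527 F [ 0.2 -0.4  0. ]
```

Call:
move_arm:
  commands: "0 -40 0 0 0 0 0.06; 0 -80 0 0 0 0 0.06; 0 -100 0 0 0 0 0.06; 0 -100 0 0 0 0 0.06; 0 -100 0 0 0 0 0.06"

```text
t: 6.22
tcp_pos: [0.627, 0.088, 0.1451]
tool_rot: [0.999, 0.034, -0.0, 0.0]
force: [0.9, -0.0, 0.4]
finger_gap: 0.529
gripper_force: 0.0
```

Run:
```python
from m import *
b=snap('wrist');b=snap('wrist','w6.png');pickle.dump(b,open('w6.pkl','wb'))
a=pickle.load(open('w5.pkl','rb'))
for s,nm in((a,'a'),(b,'b')):
    c=proj(s,[.63,.038,.09])[0]; print(nm,c,np.array(s['pose'])[:3,3])
    x=int(c[0]);
    for r in (180,210,240): 
        row=s['image'][r,max(0,x-60):x+60].mean(1).astype(int); print(r,max(0,x-60),row.tolist())
```

```text
a [247.8409 246.4755] [ 0.7174 -0.006   0.3113]
180 187 [204, 205, 206, 205, 203, 204, 203, 203, 201, 202, 201, 203, 201, 203, 201, 204, 201, 203, 201, 202, 199, 200, 205, 204, 205, 203, 203, 202, 202, 203, 204, 203, 203, 203, 202, 206, 205, 205, 204, 203, 204, 204, 203, 206, 210, 206, 156, 61, 34, 43, 43, 50, 49, 49, 51, 45, 46, 54, 45, 43, 54, 45, 46, 45, 46, 46, 48, 42, 46, 45, 48, 41, 28, 150, 203, 208, 207, 204, 204, 201, 203, 203, 201, 202, 203, 204, 201, 201, 204, 202, 202, 203, 203, 201, 204, 205, 204, 204, 208, 203, 205, 204, 205, 205, 206, 205, 206, 208, 206, 205, 203, 204, 201, 205, 203, 204, 202, 205, 205, 206]
210 187 [204, 201, 202, 206, 203, 201, 202, 203, 202, 204, 205, 201, 201, 202, 203, 202, 201, 204, 201, 202, 200, 201, 203, 202, 202, 201, 202, 201, 203, 201, 200, 203, 203, 202, 204, 204, 205, 201, 201, 202, 205, 211, 172, 66, 39, 54, 56, 59, 57, 57, 54, 59, 55, 57, 55, 57, 55, 55, 54, 57, 52, 56, 48, 46, 44, 41, 34, 81, 198, 206, 202, 202, 201, 204, 204, 201, 202, 201, 201, 205, 205, 203, 202, 203, 204, 206, 207, 206, 205, 203, 205, 204, 203, 205, 206, 207, 203, 
[... 1799 characters left out ...]
 220, 222, 219, 221, 222, 221, 222, 222, 222, 221, 221, 222, 221, 220, 221, 221, 220, 221, 221, 221, 221, 222, 221]
240 336 [223, 225, 223, 221, 224, 222, 222, 223, 222, 222, 223, 222, 222, 223, 222, 221, 222, 221, 220, 221, 222, 221, 221, 219, 220, 223, 221, 221, 222, 222, 221, 223, 222, 221, 222, 223, 223, 222, 220, 221, 221, 218, 219, 220, 221, 221, 222, 222, 226, 243, 30, 40, 50, 50, 57, 57, 61, 63, 60, 63, 61, 62, 61, 62, 59, 62, 58, 57, 59, 59, 55, 56, 41, 91, 198, 230, 220, 222, 221, 220, 221, 221, 220, 220, 221, 220, 221, 221, 222, 220, 219, 219, 221, 220, 222, 222, 220, 221, 221, 220, 221, 221, 220, 221, 222, 222, 222, 218, 219, 221, 220, 220, 222, 221, 219, 220, 220, 220, 222, 220]
```

Run:
```python
from m import *
a=pickle.load(open('w5.pkl','rb'));b=pickle.load(open('w6.pkl','rb'))
ym=np.array([-.0732,.9973])
for z in (.06,.07,.08,.09,.1005,.11):
    f=lambda s,x,r:onz(s,(x,r),z)[0][:2]@ym
    print(z,[(round((f(a,l,r)-f(b,R_,r))*1000,1)) for l,R_,r in((229.2,412.2,210),(232.5,409.2,240))],onz(a,(232.5,240),z)[0],onz(b,(409.2,240),z)[0])
```

```text
0.06 [np.float64(34.5), np.float64(33.6)] [0.6226 0.0555 0.06  ] [0.6253 0.022  0.06  ]
0.07 [np.float64(29.2), np.float64(28.3)] [0.6264 0.0531 0.07  ] [0.6287 0.0249 0.07  ]
0.08 [np.float64(23.8), np.float64(23.0)] [0.6301 0.0506 0.08  ] [0.6321 0.0277 0.08  ]
0.09 [np.float64(18.5), np.float64(17.7)] [0.6339 0.0482 0.09  ] [0.6355 0.0305 0.09  ]
0.1005 [np.float64(12.9), np.float64(12.2)] [0.6379 0.0456 0.1005] [0.6391 0.0335 0.1005]
0.11 [np.float64(7.9), np.float64(7.1)] [0.6414 0.0433 0.11  ] [0.6423 0.0362 0.11  ]
```

```bash
python3 - <<'E'
import cv2,numpy as np
o=[]
for f in('w3','w4'):
    im=cv2.imread(f'pics/{f}.png')[180:400,230:420]; im=np.clip(im.astype(float)*2.2,0,255).astype('uint8'); o.append(cv2.resize(im,None,fx=2.1,fy=2.6,interpolation=cv2.INTER_CUBIC))
cv2.imwrite('pics/c2.png',np.hstack(o))
E
python3 go.py
```

```text
t 6.33 at [627.2  87.5 145.2] yaw 3.9 tilt [-0.  0. -1.] gap 0.533 F [0.7 0.4 0.4]
```

View pics/c2.png

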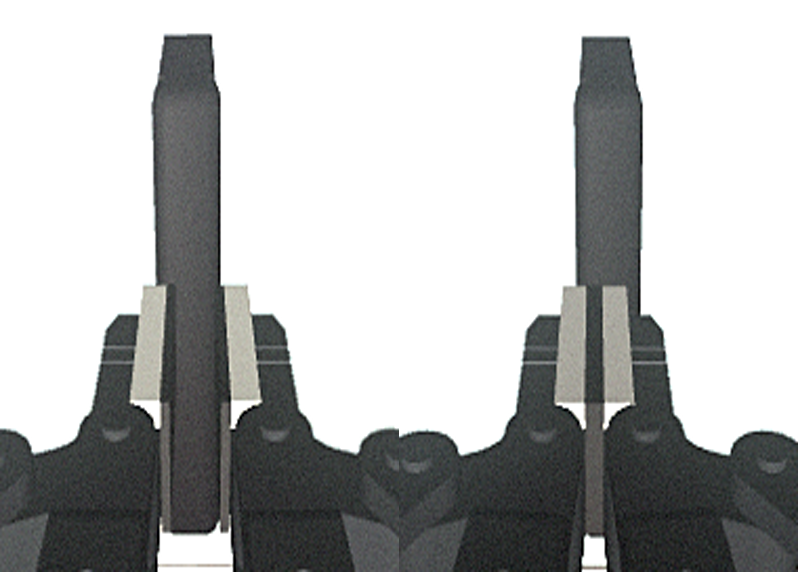

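Run:
```python
from m import *
a=pickle.load(open('w5.pkl','rb'));b=pickle.load(open('w6.pkl','rb'))
P=np.array(b['pose'])
# mask extents of the bar in a,b
for s,roi in((a,(205,110,280,262)),(b,(365,110,440,262))):
    m=max(blobs(s,roi,(0,0,0),(179,255,110)),key=lambda q:q[1]); c=m[2]; t=c[:,1].min(); print('top row',t,c[c[:,1]<=t+1][:,0].min(),c[c[:,1]<=t+1][:,0].max())
    col=int(c[c[:,1]<=t+1][:,0].mean()); print(s['image'][t-3:t+60,col].mean(1).astype(int).tolist())
# TCP in wrist camera frame
tcp=np.array([.6272,.0875,.1452]); print('tcp cam',(tcp-P[:3,3])@P[:3,:3], proj(b,tcp), proj(b,tcp+[0,0,.0]), 'grasp',proj(b,tcp+[0,0,.019]))
for r in(245,290,330): print(b['image'][r,180:460:1].mean(1).astype(int).tolist()) if r==330 else 0
```

```text
top row 173 242 259
[205, 214, 196, 74, 34, 47, 45, 48, 49, 46, 45, 55, 54, 45, 45, 45, 46, 46, 48, 48, 46, 48, 43, 47, 49, 45, 43, 47, 42, 46, 44, 48, 45, 48, 48, 48, 47, 47, 50, 52, 46, 48, 47, 51, 47, 49, 49, 46, 50, 44, 52, 50, 49, 45, 47, 47, 48, 50, 47, 50, 52, 48, 50]
top row 174 382 399
[225, 229, 208, 96, 42, 54, 53, 55, 52, 55, 54, 55, 54, 56, 54, 51, 53, 54, 54, 51, 54, 50, 52, 52, 54, 50, 51, 52, 56, 48, 49, 55, 53, 48, 50, 52, 54, 51, 50, 51, 48, 54, 51, 53, 56, 55, 51, 52, 52, 55, 52, 53, 52, 49, 57, 52, 55, 51, 51, 52, 57, 57, 51]
tcp cam [0.0001 0.0256 0.1856] [[322.8489 284.0445]] [[322.8489 284.0445]] grasp [[322.9232 302.3383]]
[22, 17, 19, 22, 15, 16, 19, 17, 16, 17, 16, 18, 23, 16, 19, 17, 20, 17, 22, 19, 21, 20, 21, 15, 23, 19, 14, 21, 20, 19, 17, 23, 21, 23, 21, 19, 14, 22, 20, 15, 19, 19, 23, 23, 19, 26, 26, 28, 24, 31, 33, 26, 30, 30, 25, 31, 30, 28, 22, 32, 73, 103, 99, 99, 97, 97, 97, 97, 99, 95, 97, 99, 101, 101, 72, 27, 31, 36, 32, 32, 31, 29, 33, 33, 35, 35, 36, 35, 38, 34, 37, 27, 39, 202, 227, 216, 212, 220, 222, 219, 221, 217, 198, 181, 192, 197, 200, 199, 198, 200, 198, 197, 198, 200, 199, 201, 199, 200, 199, 199, 199, 200, 199, 200, 199, 201, 198, 200, 201, 202, 200, 200, 201, 201, 201, 199, 203, 202, 201, 202, 202, 201, 200, 201, 201, 198, 200, 201, 201, 200, 201, 199, 202, 201, 200, 201, 201, 201, 201, 198, 200, 202, 200, 200, 200, 200, 199, 200, 200, 200, 198, 199, 201, 198, 201, 199, 197, 202, 198, 199, 200, 202, 199, 197, 199, 201, 197, 201, 199, 201, 199, 206, 198, 23, 39, 37, 46, 37, 41, 38, 40, 40, 42, 39, 40, 37, 43, 40, 43, 41, 33, 62, 102, 102, 103, 101, 102, 105, 104, 100, 101, 103, 98, 103, 107, 83, 43, 40, 42, 39, 41, 42, 43, 42, 41, 45, 42, 39, 32, 65, 175, 202, 196, 194, 193, 193, 193, 194, 196, 191, 195, 195, 195, 194, 197, 191, 196, 194, 195, 193, 193, 194, 195, 193, 192, 194, 193, 195, 193, 195, 193, 194, 192, 195, 190, 193, 196, 194, 193, 192]
```

Run:
```python
from m import *
a=pickle.load(open('w5.pkl','rb'));b=pickle.load(open('w6.pkl','rb'))
print(tri(a,(250,173.5),b,(390.5,174.5)))
import cv2
# guard frame left/right edges at row 200 & rail
for s in (a,b):
    for r in (200,140): 
        g=s['image'][r].mean(1); e=np.abs(np.diff(cv2.GaussianBlur(g.reshape(1,-1),(1,1),0)[0])); print(r,[(i,int(e[i])) for i in range(1,638) if e[i]>22 and e[i]>=e[i-1] and e[i]>=e[i+1]])
s=a
o=[np.clip(i['image'][60:340,130:530][:,:,::-1]*1.6,0,255).astype('uint8') for i in(a,b)]
cv2.imwrite('pics/c3.png',np.hstack(o))
```

```text
(array([0.6734, 0.0424, 0.06  ]), np.float64(2.0769297006499997e-06))
200 [(1, 65), (107, 50), (125, 59), (142, 68), (145, 37), (228, 104), (253, 137), (347, 42), (349, 24), (367, 34), (383, 133), (441, 29), (578, 46)]
140 [(96, 64), (115, 40), (131, 64), (135, 26), (339, 29), (348, 58), (368, 37), (386, 60), (443, 36), (446, 25), (590, 44)]
200 [(82, 74), (115, 68), (140, 97), (224, 72), (227, 26), (229, 38), (258, 41), (274, 36), (276, 57), (387, 205), (412, 103), (465, 49), (472, 24), (500, 123), (515, 73), (553, 35), (559, 40)]
140 [(70, 88), (218, 99), (222, 59), (255, 32), (271, 49), (273, 44), (471, 36), (479, 23), (508, 94), (525, 100)]
```

View pics/c3.png

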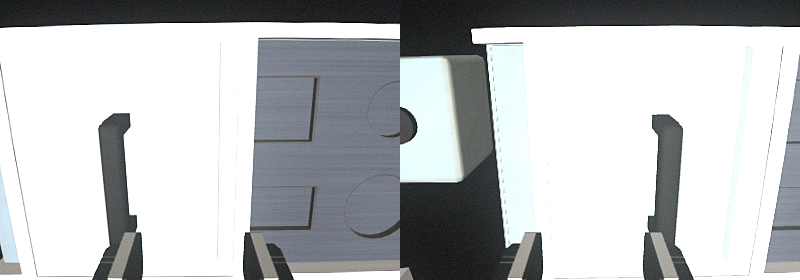

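The post foot triangulates to z = 0.060, so the machine's heights agree with the text. The crops show the bar free beside the fingers. The visible fingertips project about 25 mm above the reported TCP, which matches them riding on the bar top at TCP 0.0756. I'll retry lower, at TCP z = 0.062, which stays clear of the sheet under either reading.

```bash
python3 go.py 633,40,145,4.2 633,40,62,4.2
```

```text
t 6.33 at [627.2  87.5 145.2] yaw 3.9 tilt [-0.  0. -1.] gap 0.533 F [0.7 0.4 0.4]
-> [633.0, 40.0, 145.0, 4.2] : 2.6 47.8 0.2 0 0 -0.3
-> [633.0, 40.0, 62.0, 4.2] : 0.0 0.0 83.0 0 0 0.0
```

Call:
move_arm:
  commands: "1 25 0 0 0 0 0.06; 3 48 0 0 0 0 0.06; 3 48 30 0 0 0 0.06; 3 48 60 0 0 0 0.06; 3 48 83 0 0 0 0.06"

```text
t: 6.95
tcp_pos: [0.6332, 0.0393, 0.0611]
tool_rot: [0.999, 0.033, -0.0, -0.0]
force: [1.3, 0.7, 0.5]
finger_gap: 0.527
gripper_force: 0.0
```

Call:
move_arm:
  commands: "0 0 0 0 0 0 -0.5; 0 0 0 0 0 0 -0.5; 0 0 0 0 0 0 -1; 0 0 0 0 0 0 -1; 0 0 0 0 0 0 -1"

```text
t: 7.58
tcp_pos: [0.6344, 0.0406, 0.0637]
tool_rot: [0.999, 0.035, 0.001, 0.001]
force: [0.0, -2.7, 5.1]
finger_gap: 0.155
gripper_force: 43.1
```

Call:
move_arm:
  commands: "0 -6 0 0 0 0 -1; 0 -12 0 0 0 0 -1; 0 -18 0 0 0 0 -1; 0 -22 0 0 0 0 -1; 0 -24 0 0 0 0 -1"

```text
t: 8.2
tcp_pos: [0.6326, 0.0633, 0.0637]
tool_rot: [0.999, 0.036, 0.001, 0.002]
force: [-0.4, -9.5, 6.4]
finger_gap: 0.145
gripper_force: 43.2
```

Call:
move_arm:
  commands: "0 -2 0 0 0 0 -1; 0 -4 0 0 0 0 -1; 0 -4 0 0 0 0 -1; 0 -4 0 0 0 0 -1; 0 -4 0 0 0 0 -1"

```text
t: 8.82
tcp_pos: [0.6326, 0.0632, 0.0637]
tool_rot: [0.999, 0.036, 0.001, 0.004]
force: [-0.0, -17.0, 5.4]
finger_gap: 0.151
gripper_force: 43.1
```

The guard stopped against its end at y = 0.0632, so it is fully open. I'll release and move over the die plate to measure the cavities.

Call:
move_arm:
  commands: "0 4 0 0 0 0 0.06; 0 4 0 0 0 0 0.06; 0 4 -30 0 0 0 0.06; 0 4 -80 0 0 0 0.06; 0 30 -130 0 0 0 0.06"

```text
t: 9.45
tcp_pos: [0.6325, 0.0418, 0.1928]
tool_rot: [0.999, 0.036, -0.001, -0.001]
force: [1.1, -0.2, 0.1]
finger_gap: 0.529
gripper_force: 0.0
```

Call:
move_arm:
  commands: "-8 30 0 0 0 0 0.06; -16 80 0 0 0 0 0.06; -24 130 0 0 0 0 0.06; -30 150 0 0 0 0 0.06; -30 150 0 0 0 0 0.06"

```text
t: 10.07
tcp_pos: [0.6134, -0.1128, 0.192]
tool_rot: [0.999, 0.034, -0.0, -0.001]
force: [0.4, 0.1, -0.9]
finger_gap: 0.525
gripper_force: 0.0
```

Run:
```python
from m import *
from go import plan
s=snap('wrist');s=snap('wrist');s=snap('wrist','w7.png');pickle.dump(s,open('w7.pkl','wb'))
plan([(600,-160,190,4.2)])
```

```text
t 10.22 at [ 613.8 -110.6  192.1] yaw 4.0 tilt [-0.    -0.001 -1.   ] gap 0.533 F [ 0.2 -0.2  0.2]
-> (600, -160, 190, 4.2) : -17.2 48.3 2.1 0 0 -0.2
```

View pics/w7.png

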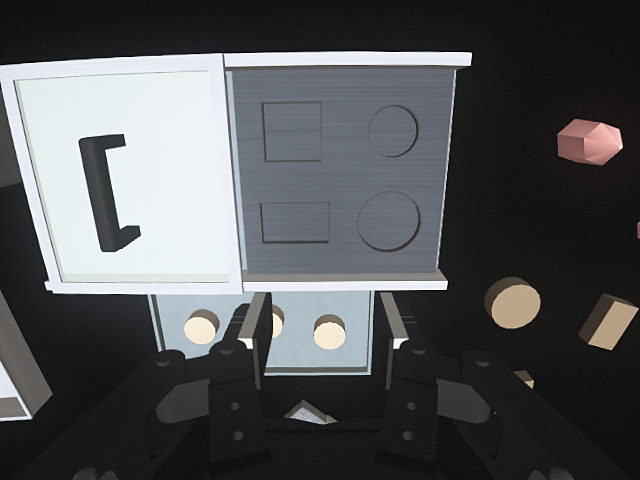

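The settled view shows the guard fully open and the cavities clear: square (292,131), oblong (295,222), small round (393,130) and big round (388,221). Big round blank is at (513,303) and the oblong blank at (608,322). I'll take a second view for the heights.

Call:
move_arm:
  commands: "-10 20 0 0 0 0 0.06; -15 45 0 0 0 0 0.06; -17 70 0 0 0 0 0.06; -17 80 0 0 0 0 0.06; -17 80 0 0 0 0 0.06"

```text
t: 10.85
tcp_pos: [0.6025, -0.1945, 0.1922]
tool_rot: [0.999, 0.034, 0.0, -0.0]
force: [-0.5, 0.0, 0.7]
finger_gap: 0.534
gripper_force: 0.0
```

```bash
cat > cav.py <<'E'
from m import *
def rim(s,c,half,z=.035):
    u,v=np.round(c).astype(int); x0,y0,x1,y1=u-half[0],v-half[1],u+half[0],v+half[1]
    g=cv2.cvtColor(s['image'],cv2.COLOR_RGB2GRAY)[y0:y1,x0:x1].astype(np.float32)
    dv=np.abs(g-cv2.medianBlur(g.astype(np.uint8),21).astype(np.float32)); m=(dv>9).astype(np.uint8)
    n,l,st,ce=cv2.connectedComponentsWithStats(m,connectivity=8)
    k=[i for i in range(1,n) if st[i,4]>=12]; ys,xs=np.nonzero(np.isin(l,k))
    p=np.c_[xs+x0,ys+y0].astype(float); w=onz(s,p,z)[:,:2]*1000
    h=cv2.convexHull(w.astype(np.float32)); return h,p
if __name__=='__main__':
    a=pickle.load(open('w7.pkl','rb')); s=snap('wrist');s=snap('wrist','w8.png');pickle.dump(s,open('w8.pkl','wb'))
    seeds={'sq':((292,131),(37,37)),'ob':((295,222),(42,28)),'sr':((393,130),(33,33)),'br':((388,221),(40,38))}
    for k,(c,hf) in seeds.items():
        X=onz(a,c,.035)[0]; c2=proj(s,X)[0]; pc=[]
        for S,cc in((a,c),(s,c2)):
            h,p=rim(S,cc,hf)
            if k in('sq','ob'): r=cv2.minAreaRect(h); q=r[0]; print(k,np.round(r[0],1),np.round(r[1],1),round(r[2],1))
            else: q,rr=cv2.minEnclosingCircle(h); e=cv2.fitEllipse(h); print(k,np.round(q,1),round(2*rr,1),np.round(e[0],1),np.round(e[1],1)); q=e[0]
            pc.append(proj(S,[q[0]/1000,q[1]/1000,.035])[0])
        print('   tri',tri(a,pc[0],s,pc[1]))
E
python3 cav.py
```

```text
sq [680.7 -78.6] [51.2 52.4] 3.8
sq [680.6 -78.5] [51.9 52.9] 3.2
   tri (array([ 0.6806, -0.0786,  0.0352]), np.float64(0.00010336668868627347))
ob [597.5 -85.3] [41.6 65.3] 4.2
ob [597.1 -85.4] [41.5 66.7] 3.8
   tri (array([ 0.5971, -0.0852,  0.0343]), np.float64(0.0003782570622180602))
sr [ 687.6 -168.2] 45.9 [ 687.5 -168.1] [45.  45.6]
sr [ 687.6 -168.4] 46.1 [ 687.7 -168.5] [45.2 45.6]
   tri (array([ 0.6876, -0.1684,  0.0335]), np.float64(0.0002421620640471472))
br [ 604.  -174.8] 62.4 [ 604.1 -174.5] [60.7 61.3]
br [ 604.  -174.7] 61.9 [ 604.2 -174.7] [60.8 61.4]
   tri (array([ 0.6039, -0.1747,  0.034 ]), np.float64(0.000142112345720032))
```

Cavity tops triangulate to 33.5–35 mm and the sizes match. Next I move over the blanks.

Call:
move_arm:
  commands: "-40 35 -4 0 0 0 0.06; -80 70 -8 0 0 0 0.06; -120 105 -12 0 0 0 0.06; -160 140 -16 0 0 0 0.06; -212 161 -20 0 0 0 0.06"

```text
t: 11.58
tcp_pos: [0.4018, -0.3701, 0.2127]
tool_rot: [0.999, 0.035, 0.001, 0.001]
force: [-0.8, -0.4, 0.7]
finger_gap: 0.53
gripper_force: 0.0
```

```bash
cat > bl.py <<'E'
from m import *
XY={'br':(.512,-.329),'ob':(.493,-.455),'sr':(.405,-.229),'sq':(.387,-.361)}
def meas(s,k,xy,z=.02,rad=45,lo=(5,10,110),hi=(28,190,255)):
    # top face: bright tan; contour mapped on plane z
    c=proj(s,[*xy,z])[0]; g=s['image']; H=cv2.cvtColor(g,cv2.COLOR_RGB2HSV)
    m=cv2.inRange(H,lo,hi); Y,X=np.mgrid[:480,:640]; m[(X-c[0])**2+(Y-c[1])**2>(rad*357/np.abs(np.array(s['pose'])[2,3])/360*400/357*1.0*1.0)**2*1.6]=0
    V=H[:,:,2]; 
    if m.sum()==0: return None
    t,_=cv2.threshold(V[m>0].reshape(-1,1),0,255,cv2.THRESH_OTSU); vals=V[m>0]
    n,l,st,ce=cv2.connectedComponentsWithStats(((m>0)&(V>t if vals[vals>t].mean()-vals[vals<=t].mean()>25 and (vals<=t).sum()>30 else m>0)).astype(np.uint8))
    i=1+np.argmax(st[1:,4]); cs,_=cv2.findContours((l==i).astype(np.uint8),0,1); cn=max(cs,key=cv2.contourArea).reshape(-1,2).astype(float)
    w=(onz(s,cn,z)[:,:2]*1000).astype(np.float32); r=cv2.minAreaRect(w)
    if k in('br','sr','tab'): e=cv2.fitEllipse(w); q=e[0]; sz=e[1]
    else: q=r[0]; sz=r[1]
    return np.array(q),np.array(sz),r[2],proj(s,[q[0]/1000,q[1]/1000,z])[0]
def run(name,keys=XY,z=.02):
    s=snap('wrist');s=snap('wrist',name+'.png');pickle.dump(s,open(name+'.pkl','wb')); out={}
    for k in keys:
        o=meas(s,k,keys[k],z); out[k]=o
        if o: print(k,o[0].round(1),o[1].round(1),round(o[2],1),o[3].round(0))
    return s,out
if __name__=='__main__':
    import sys; run(sys.argv[1])
E
python3 bl.py w9; python3 go.py
```

```text
br [ 513.2 -331.7] [52.6 54.3] 3.5 [287.  73.]
ob [ 513.3 -331.8] [54.2 53.2] 3.5 [287.  73.]
sr [ 509.8 -329.5] [43.5 56. ] 50.2 [285.  76.]
sq [ 513.3 -331.8] [54.1 53.2] 3.5 [287.  73.]
t 11.68 at [ 398.4 -370.4  212.7] yaw 3.7 tilt [-0.002  0.    -1.   ] gap 0.529 F [0.5 0.3 0. ]
```

View pics/w9.png

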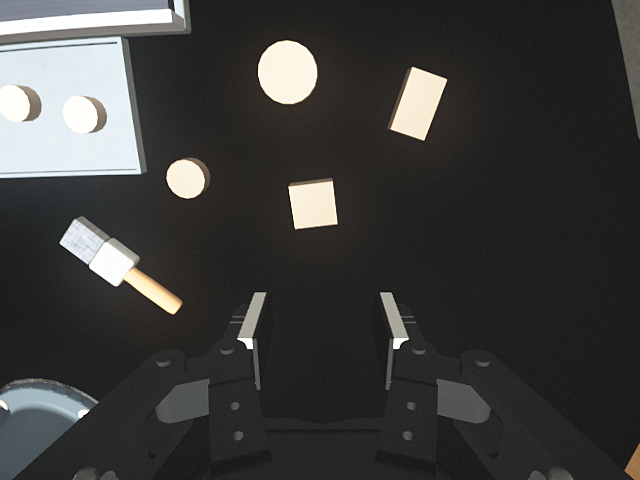

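The view shows big round (288,72), oblong (418,103), small round (187,178) and square (313,204), all clear. My search radius was too wide, so I'm fixing that.

```bash
python3 - <<'E'
s=open('bl.py').read()
a=s.index("m[(X-c[0])"); b=s.index("V=H[:,:,2]")
s=s[:a]+"m=((H[:,:,2]>60)&((X-c[0])**2+(Y-c[1])**2<(rad/1000*1.1*s['fx']/(np.array(s['pose'])[2,3]-z))**2)).astype(np.uint8)*255\n    "+s[b:]
open('bl.py','w').write(s)
E
cat > re9.py <<'E'
from bl import *
import sys
s=pickle.load(open(sys.argv[1]+'.pkl','rb'))
for k in XY:
    o=meas(s,k,XY[k]); print(k,o[0].round(1),o[1].round(1),round(o[2],1),o[3].round(1))
E
python3 re9.py w9
```

```text
br [ 513.4 -331.4] [54.3 54.7] 3.5 [287.   72.4]
ob [ 493.9 -457.4] [35.9 59.6] 76.4 [418.1 104.1]
sr [ 407.1 -231.2] [38.3 38.7] 33.4 [185.2 178.9]
sq [ 387.7 -362.8] [46.1 45.5] 10.8 [312.8 205.1]
```

Call:
move_arm:
  commands: "0 -20 0 0 0 0 0.06; 0 -45 0 0 0 0 0.06; 0 -70 0 0 0 0 0.06; 0 -80 0 0 0 0 0.06; 0 -80 0 0 0 0 0.06"

```text
t: 12.3
tcp_pos: [0.3972, -0.2874, 0.2124]
tool_rot: [0.999, 0.036, 0.0, -0.0]
force: [-0.1, 0.1, 0.4]
finger_gap: 0.53
gripper_force: 0.0
```

```bash
python3 bl.py w10
python3 - <<'E'
from bl import *
a,b=[pickle.load(open(n+'.pkl','rb')) for n in('w9','w10')]
for k in XY: print(k,tri(a,meas(a,k,XY[k])[3],b,meas(b,k,XY[k])[3]))
E
python3 go.py
```

```text
br [ 512.8 -331.7] [54.3 54.5] 5.1 [377.  83.]
ob [ 493.4 -457.7] [35.8 59.6] 76.7 [502. 116.]
sr [ 406.5 -231.5] [38.4 38.8] 34.9 [267. 187.]
sq [ 387.2 -363.3] [46.2 45.7] 10.7 [393. 214.]
br (array([ 0.513 , -0.3315,  0.0211]), np.float64(0.000544453075186092))
ob (array([ 0.4936, -0.4571,  0.0214]), np.float64(0.0004427609282416288))
sr (array([ 0.4071, -0.2317,  0.0215]), np.float64(0.0005857051449621178))
sq (array([ 0.3881, -0.3628,  0.0223]), np.float64(0.00045084779732067))
t 12.40 at [ 397.3 -289.3  212.5] yaw 4.0 tilt [ 0.001  0.001 -1.   ] gap 0.529 F [ 0.3 -0.7  0.2]
```

```bash
python3 go.py 407,-231.5,60,4 407,-231.5,5,4; python3 -c "
from h import *
print(np.round(telemetry.sense()['q'],3))"
```

```text
t 12.40 at [ 397.3 -289.3  212.5] yaw 4.0 tilt [ 0.001  0.001 -1.   ] gap 0.529 F [ 0.3 -0.7  0.2]
-> [407.0, -231.5, 60.0, 4.0] : 13.6 -57.1 152.5 0 0 0.0
-> [407.0, -231.5, 5.0, 4.0] : 0.0 0.0 55.0 0 0 0.0
[-0.857  0.34   1.754 -0.     1.047  0.644]
```

Call:
move_arm:
  commands: "7 -30 30 0 0 0 0.42; 14 -57 60 0 0 0 0.42; 14 -57 110 0 0 0 0.42; 14 -57 160 0 0 0 0.42; 14 -57 172 0 0 0 0.42"

```text
t: 13.02
tcp_pos: [0.4054, -0.2307, 0.0378]
tool_rot: [0.999, 0.034, -0.002, -0.002]
force: [-0.1, -0.8, 0.4]
finger_gap: 0.71
gripper_force: 0.0
```

Call:
move_arm:
  commands: "0 0 10 0 0 0 0.42; 0 0 20 0 0 0 0.42; 0 0 30 0 0 0 0.42; 0 0 34 0 0 0 0.42; 0 0 34 0 0 0 0.42"

```text
t: 13.65
tcp_pos: [0.4065, -0.2312, 0.0063]
tool_rot: [0.999, 0.035, 0.0, 0.0]
force: [1.3, -0.6, 0.5]
finger_gap: 0.709
gripper_force: 0.0
```

```bash
python3 go.py 407,-231.5,5,4
python3 - <<'E'
from m import *
s=snap('wrist','w11.png')
E
```

```text
t 13.65 at [ 406.5 -231.2    6.3] yaw 4.0 tilt [ 0.  0. -1.] gap 0.709 F [ 1.3 -0.6  0.5]
-> [407.0, -231.5, 5.0, 4.0] : 0.4 0.3 1.3 0 0 -0.0
```

View pics/w11.png

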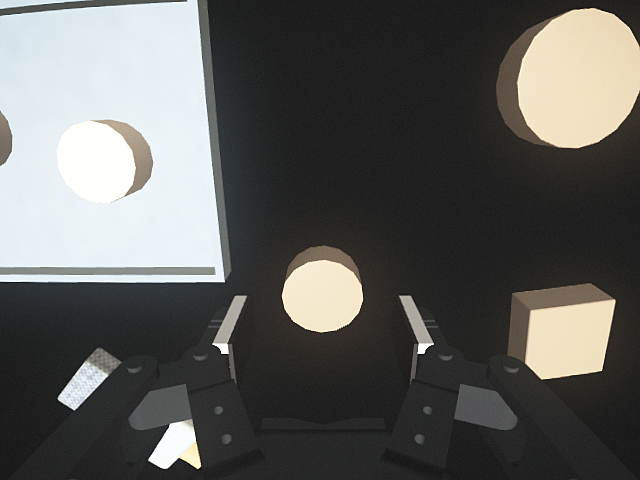

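The disc is centred between the fingers at (322,290), and the tips at row 295 are still visibly above the bench. I'll make a guarded descent below the nominal height, watching force.

Call:
move_arm:
  commands: "0 0 2 0 0 0 0.42; 0 0 4 0 0 0 0.42; 0 0 6 0 0 0 0.42; 0 0 8 0 0 0 0.42; 0 0 8 0 0 0 0.42"

```text
t: 14.32
tcp_pos: [0.4064, -0.2311, -0.0019]
tool_rot: [0.999, 0.035, -0.0, -0.0]
force: [0.3, 0.2, -0.0]
finger_gap: 0.711
gripper_force: 0.0
```

Call:
move_arm:
  commands: "0 0 2 0 0 0 0.42; 0 0 4 0 0 0 0.42; 0 0 6 0 0 0 0.42; 0 0 8 0 0 0 0.42; 0 0 8 0 0 0 0.42"

```text
t: 14.95
tcp_pos: [0.4064, -0.2311, -0.0099]
tool_rot: [0.999, 0.035, -0.0, -0.0]
force: [0.1, 0.5, 0.6]
finger_gap: 0.711
gripper_force: 0.0
```

Call:
move_arm:
  commands: "0 0 1 0 0 0 0.42; 0 0 2 0 0 0 0.42; 0 0 3 0 0 0 0.42; 0 0 4 0 0 0 0.42; 0 0 4 0 0 0 0.42"

```text
t: 15.58
tcp_pos: [0.4065, -0.2312, -0.0138]
tool_rot: [0.999, 0.035, -0.0, -0.0]
force: [0.2, -0.6, -0.1]
finger_gap: 0.709
gripper_force: 0.0
```

Call:
move_arm:
  commands: "0 0 2 0 0 0 0.2; 0 0 2 0 0 0 -0.4; 0 0 2 0 0 0 -0.6; 0 0 2 0 0 0 -0.6; 0 0 2 0 0 0 -0.6"
  grip_force: 50

```text
t: 16.2
tcp_pos: [0.4065, -0.2311, -0.0154]
tool_rot: [0.999, 0.035, 0.0, -0.0]
force: [-1.6, 0.9, 5.3]
finger_gap: 0.443
gripper_force: 49.7
```

Call:
move_arm:
  commands: "0 0 0 0 0 0 -0.6; 0 0 -10 0 0 0 -0.6; 0 0 -20 0 0 0 -0.6; 0 0 -30 0 0 0 -0.6; 0 0 -40 0 0 0 -0.6"

```text
t: 16.82
tcp_pos: [0.4066, -0.2313, 0.0251]
tool_rot: [0.999, 0.035, 0.0, 0.0]
force: [0.5, -0.3, -1.4]
finger_gap: 0.441
gripper_force: 50.1
```

Call:
move_arm:
  commands: "0 0 -30 0 0 0 -0.6; 0 0 -55 0 0 0 -0.6; 40 -6 -65 0 0 0 -0.6; 90 -14 -65 0 0 0 -0.6; 140 -21 -65 0 0 0 -0.6"

```text
t: 17.45
tcp_pos: [0.546, -0.2003, 0.0904]
tool_rot: [0.999, 0.034, 0.0, 0.0]
force: [-0.6, -0.7, -0.9]
finger_gap: 0.44
gripper_force: 50.3
```

Call:
move_arm:
  commands: "50 -8 0 0 0 0 -0.6; 95 -15 0 0 0 0 -0.6; 130 -20 0 0 0 0 -0.6; 144 -22 0 0 0 0 -0.6; 144 -22 0 0 0 0 -0.6"

```text
t: 18.08
tcp_pos: [0.6864, -0.1684, 0.0891]
tool_rot: [0.999, 0.035, -0.001, -0.0]
force: [-0.3, -0.2, -0.6]
finger_gap: 0.448
gripper_force: 36.8
```

```bash
python3 go.py 687.3,-168.1,30,4 687.3,-168.1,12,4
python3 - <<'E'
from bl import *
s=snap('top'); 
for k in XY:
  pass
for b in blobs(s,(390,245,520,340),(5,10,140),(28,180,255)): print('top',b[0],b[1],onz(s,b[0],.02)[0])
E
```

```text
t 18.07 at [ 686.4 -168.4   89.1] yaw 4.0 tilt [-0.001 -0.    -1.   ] gap 0.448 F [-0.3 -0.2 -0.6]
-> [687.3, -168.1, 30.0, 4.0] : 1.0 -0.2 59.1 0 0 0.0
-> [687.3, -168.1, 12.0, 4.0] : 0.0 0.0 18.0 0 0 0.0
top [460.5882 315.853 ] 312.0 [ 0.3855 -0.3605  0.02  ]
top [493.7467 271.8996] 294.5 [ 0.4924 -0.4551  0.02  ]
top [443.5 266.5] 340.0 [ 0.5111 -0.3279  0.02  ]
```

```bash
cat > held.py <<'E'
from bl import *
import sys
# held blank: top plane z = tcp z + dz ; keyed shape
k,dz=sys.argv[1],float(sys.argv[2])/1000
st=telemetry.sense(); p=np.array(st['tcp_pos']); s=snap('wrist',sys.argv[3]+'.png'); pickle.dump((s,p),open(sys.argv[3]+'.pkl','wb'))
z=p[2]+dz; c=proj(s,[p[0],p[1],z])[0]; H=cv2.cvtColor(s['image'],cv2.COLOR_RGB2HSV)
m=cv2.inRange(H,(5,30,120),(28,190,255)); Y,X=np.mgrid[:480,:640]; m[(abs(X-c[0])>75)|(abs(Y-c[1])>75)]=0
n,l,stt,ce=cv2.connectedComponentsWithStats(m); i=1+np.argmax(stt[1:,4]); cs,_=cv2.findContours((l==i).astype(np.uint8),0,1); cn=max(cs,key=cv2.contourArea).reshape(-1,2).astype(float)
w=(onz(s,cn,z)[:,:2]*1000).astype(np.float32); r=cv2.minAreaRect(w)
print('tcp',p.round(4)*1000,'gap %.3f gf %.1f'%(st['finger_gap'],st['gripper_force']),'blob px',stt[i],'expect px',c.round(0)); print('rect',np.round(r[0],1),np.round(r[1],1),round(r[2],1))
print('bbox',w.min(0),w.max(0))
E
python3 held.py sr 35.4 h1
```

```text
tcp [ 685.4 -168.6   89. ] gap 0.443 gf 36.8 blob px [ 278  280   90   80 5674] expect px [322. 322.]
rect [ 685.6 -168.6] [39.2 38.1] 3.9
bbox [ 665.8484 -187.6967] [ 705.2097 -149.5346]
```

Call:
move_arm:
  commands: "2 0 15 0 0 0 -0.6; 2 0 30 0 0 0 -0.6; 2 0 45 0 0 0 -0.6; 2 0 58 0 0 0 -0.6; 2 0 62 0 0 0 -0.6"
  grip_force: 50

```text
t: 18.8
tcp_pos: [0.6879, -0.1682, 0.0255]
tool_rot: [0.999, 0.035, -0.001, -0.001]
force: [-0.2, 0.8, -0.9]
finger_gap: 0.44
gripper_force: 51.5
```

Call:
move_arm:
  commands: "0 0 3 0 0 0 -0.6; 0 0 6 0 0 0 -0.6; 0 0 9 0 0 0 -0.6; 0 0 12 0 0 0 -0.6; 0 0 12 0 0 0 -0.6"

```text
t: 19.42
tcp_pos: [0.6887, -0.1685, 0.0151]
tool_rot: [0.999, 0.035, -0.0, -0.0]
force: [0.3, -0.1, -0.3]
finger_gap: 0.436
gripper_force: 51.5
```

Call:
move_arm:
  commands: "0 0 1 0 0 0 -0.6; 0 0 2 0 0 0 -0.6; 0 0 3 0 0 0 -0.6; 0 0 4 0 0 0 -0.6; 0 0 4 0 0 0 -0.6"

```text
t: 20.05
tcp_pos: [0.6888, -0.1685, 0.0112]
tool_rot: [0.999, 0.035, -0.0, -0.0]
force: [0.3, -0.3, -0.7]
finger_gap: 0.439
gripper_force: 51.5
```

Call:
move_arm:
  commands: "0 0 1 0 0 0 -0.6; 0 0 1 0 0 0 0.1; 0 0 1 0 0 0 0.1; 0 0 1 0 0 0 0.1; 0 0 -10 0 0 0 0.1"

```text
t: 20.68
tcp_pos: [0.688, -0.1682, 0.0207]
tool_rot: [0.999, 0.035, -0.001, -0.0]
force: [-0.7, -0.1, 0.2]
finger_gap: 0.548
gripper_force: 0.0
```

Call:
move_arm:
  commands: "0 0 -40 0 0 0 0.1; 0 0 -80 0 0 0 0.1; 0 0 -120 0 0 0 0.1; -20 0 -130 0 0 0 0.1; -40 0 -140 0 0 0 0.1"

```text
t: 21.3
tcp_pos: [0.649, -0.1715, 0.1633]
tool_rot: [0.999, 0.035, 0.001, 0.001]
force: [0.1, -0.5, -0.4]
finger_gap: 0.554
gripper_force: 0.0
```

```bash
python3 - <<'E'
from bl import *
s=snap('wrist');s=snap('wrist','w12.png');pickle.dump(s,open('w12.pkl','wb'))
for z in(.046,.055): o=meas(s,'sr',(.6876,-.1683),z,32); print(o)
E
python3 go.py 513,-331.6,100,4 513,-331.6,30,4
```

```text
(array([ 688.9388, -168.7391]), array([37.9787, 38.2143]), 59.1402587890625, array([322.3967, 168.4147]))
(array([ 690.257 , -168.6497]), array([36.7913, 36.9796]), 59.14031219482422, array([322.4093, 168.4092]))
t 21.40 at [ 648.2 -171.6  163.6] yaw 3.9 tilt [ 0.001  0.001 -1.   ] gap 0.548 F [ 0.1 -0.5 -0.2]
-> [513.0, -331.6, 100.0, 4.0] : -145.9 150.3 63.6 0 0 -0.1
-> [513.0, -331.6, 30.0, 4.0] : 0.0 0.0 70.0 0 0 0.0
```

Call:
move_arm:
  commands: "-40 40 0 0 0 0 0.7; -80 80 0 0 0 0 0.7; -115 118 10 0 0 0 0.7; -146 150 40 0 0 0 0.7; -146 150 80 0 0 0 0.7"

```text
t: 22.02
tcp_pos: [0.5135, -0.3354, 0.0817]
tool_rot: [0.999, 0.032, 0.002, 0.002]
force: [0.9, 0.7, -1.4]
finger_gap: 0.851
gripper_force: 0.0
```

```bash
python3 - <<'E'
from bl import *
s=snap('wrist');s=snap('wrist')
for k in ('br',): o=meas(s,k,XY[k]); print(o)
E
python3 go.py 513,-331.6,-17,4
```

```text
(array([ 512.8939, -330.7234]), array([54.5812, 55.0387]), 48.95862579345703, array([322.6956, 242.8849]))
t 22.12 at [ 511.  -329.8   77.3] yaw 3.8 tilt [-0.006 -0.007 -1.   ] gap 0.849 F [0.3 1.1 0.2]
-> [513.0, -331.6, -17.0, 4.0] : 2.4 2.5 94.3 0 0 -0.2
```

Call:
move_arm:
  commands: "0 -0.5 20 0 0 0 0.7; 0 -0.5 45 0 0 0 0.7; 0 -0.5 70 0 0 0 0.7; 0 -0.5 90 0 0 0 0.7; 0 -0.5 100 0 0 0 0.7"

```text
t: 22.75
tcp_pos: [0.5142, -0.3303, -0.0192]
tool_rot: [0.999, 0.035, 0.0, -0.0]
force: [-0.2, 0.3, -0.0]
finger_gap: 0.852
gripper_force: 0.0
```

Call:
move_arm:
  commands: "0 0 0 0 0 0 0.7; 0 0 0 0 0 0 0.2; 0 0 0 0 0 0 0; 0 0 0 0 0 0 -0.3; 0 0 0 0 0 0 -0.3"

```text
t: 23.38
tcp_pos: [0.5144, -0.3313, -0.0173]
tool_rot: [0.999, 0.035, 0.001, 0.001]
force: [0.4, 1.0, 5.8]
finger_gap: 0.625
gripper_force: 52.9
```

Call:
move_arm:
  commands: "0 0 0 0 0 0 -0.3; 0 0 -10 0 0 0 -0.3; 0 0 -30 0 0 0 -0.3; 0 0 -60 0 0 0 -0.3; 0 0 -105 0 0 0 -0.3"

```text
t: 24.0
tcp_pos: [0.5127, -0.3298, 0.0871]
tool_rot: [0.999, 0.034, -0.001, -0.001]
force: [0.7, -0.7, -1.6]
finger_gap: 0.628
gripper_force: 52.9
```

```bash
python3 go.py 604,-174.6,88,4; python3 held.py br 37 h2
```

```text
t 24.00 at [ 512.7 -329.8   87.1] yaw 4.0 tilt [-0.002 -0.002 -1.   ] gap 0.628 F [ 0.7 -0.7 -1.6]
-> [604.0, -174.6, 88.0, 4.0] : 101.8 -148.5 -0.8 0 0 -0.0
tcp [ 512.7 -329.8   87.1] gap 0.628 gf 52.9 blob px [  259   249   128   150 14335] expect px [322. 324.]
rect [ 509.3 -330.1] [74.8 54. ] 4.9
bbox [ 472.683  -360.1322] [ 546.6681 -302.9286]
```

Call:
move_arm:
  commands: "25 -38 0 0 0 0 -0.3; 55 -80 0 0 0 0 -0.3; 80 -118 0 0 0 0 -0.3; 97 -143 0 0 0 0 -0.3; 101.4 -150 0 0 0 0 -0.3"

```text
t: 24.68
tcp_pos: [0.6052, -0.1721, 0.0871]
tool_rot: [0.999, 0.036, 0.0, 0.0]
force: [-0.2, -0.8, -2.5]
finger_gap: 0.626
gripper_force: 52.9
```

Call:
move_arm:
  commands: "0 0 10 0 0 0 -0.3; 0 0 25 0 0 0 -0.3; 0 0 40 0 0 0 -0.3; 0 0 50 0 0 0 -0.3; 0 0 50 0 0 0 -0.3"

```text
t: 25.3
tcp_pos: [0.6033, -0.1739, 0.0347]
tool_rot: [0.999, 0.034, -0.001, -0.001]
force: [-0.3, -0.1, -1.2]
finger_gap: 0.626
gripper_force: 53.0
```

```bash
python3 -c "
from h import *
snapshot('wrist');snapshot('wrist')"; python3 go.py 605,-174.6,10,4; python3 held.py br 37 h3
```

```text
t 25.40 at [ 604.5 -174.2   36.2] yaw 3.9 tilt [ 0.  0. -1.] gap 0.630 F [-0.3 -0.9 -1.4]
-> [605.0, -174.6, 10.0, 4.0] : 0.4 0.5 26.2 0 0 -0.1
tcp [ 604.5 -174.2   36.2] gap 0.630 gf 53.0 blob px [  259   254   128   125 11699] expect px [323. 324.]
rect [ 603.5 -174.3] [55.4 55.2] 39.1
bbox [ 575.8888 -201.4327] [ 636.3121 -147.2706]
```

Call:
move_arm:
  commands: "0.4 0.4 6 0 0 0 -0.3; 0.4 0.4 12 0 0 0 -0.3; 0.4 0.4 18 0 0 0 -0.3; 0.4 0.4 23 0 0 0 -0.3; 0.4 0.4 25 0 0 0 -0.3"

```text
t: 26.08
tcp_pos: [0.6046, -0.1741, 0.0107]
tool_rot: [0.999, 0.035, -0.0, -0.0]
force: [0.5, 0.0, -1.2]
finger_gap: 0.628
gripper_force: 53.0
```

Call:
move_arm:
  commands: "0 0 1 0 0 0 -0.3; 0 0 2 0 0 0 -0.3; 0 0 3 0 0 0 -0.3; 0 0 3 0 0 0 -0.3; 0 0 3 0 0 0 -0.3"

```text
t: 26.7
tcp_pos: [0.605, -0.1743, 0.0088]
tool_rot: [0.999, 0.035, 0.0, 0.0]
force: [-0.7, 0.3, 3.1]
finger_gap: 0.626
gripper_force: 53.3
```

Call:
move_arm:
  commands: "0 0 0 0 0 0 0; 0 0 0 0 0 0 0.5; 0 0 0 0 0 0 0.5; 0 0 0 0 0 0 0.5; 0 0 -10 0 0 0 0.5"

```text
t: 27.32
tcp_pos: [0.6041, -0.174, 0.0178]
tool_rot: [0.999, 0.035, -0.001, -0.001]
force: [-0.5, 0.2, 0.2]
finger_gap: 0.75
gripper_force: 0.0
```

Call:
move_arm:
  commands: "0 0 -40 0 0 0 0.5; 0 0 -80 0 0 0 0.5; -20 0 -120 0 0 0 0.5; -30 0 -140 0 0 0 0.5; -30 0 -140 0 0 0 0.5"

```text
t: 27.95
tcp_pos: [0.5753, -0.1768, 0.16]
tool_rot: [0.999, 0.034, 0.001, 0.001]
force: [0.4, 0.8, -0.3]
finger_gap: 0.75
gripper_force: 0.0
```

```bash
python3 - <<'E'
from bl import *
s=snap('wrist');s=snap('wrist','w13.png');pickle.dump(s,open('w13.pkl','wb'))
for k,xy,r in(('sr',(.6876,-.1683),32),('br',(.604,-.1746),40)): o=meas(s,k,xy,.046,r); print(k,o)
E
python3 go.py 387.5,-363,100,10.8 387.5,-363,-17,10.8
```

```text
sr (array([ 688.4703, -168.8593]), array([38.1912, 38.2834]), 32.869083404541016, array([322.4943,  71.3781]))
br (array([ 603.8593, -174.4228]), array([53.9165, 54.0363]), 3.8391220569610596, array([322.3395, 186.7432]))
t 28.05 at [ 574.7 -176.2  157.5] yaw 3.9 tilt [-0.001 -0.001 -1.   ] gap 0.751 F [-0.4 -0.5 -0.5]
-> [387.5, -363.0, 100.0, 10.8] : -199.5 173.5 57.5 0 0 -6.9
-> [387.5, -363.0, -17.0, 10.8] : 0.0 0.0 117.0 0 0 0.0
```

Call:
move_arm:
  commands: "-40 35 0 0 0 -2 0.5; -90 78 5 0 0 -4 0.5; -140 121 25 0 0 -6.9 0.5; -180 156 45 0 0 -6.9 0.5; -199.5 173.5 57.5 0 0 -6.9 0.5"

```text
t: 28.68
tcp_pos: [0.3854, -0.3642, 0.0981]
tool_rot: [0.996, 0.093, -0.001, -0.002]
force: [0.6, -0.3, 0.4]
finger_gap: 0.751
gripper_force: 0.0
```

```bash
python3 - <<'E'
from bl import *
snap('wrist');snap('wrist');s=snap('wrist','w14.png');pickle.dump(s,open('w14.pkl','wb'))
o=meas(s,'sq',XY['sq']); print(o)
t=snap('top')
for b in blobs(t,(390,245,520,340),(5,10,140),(28,180,255)): print('top',b[0],b[1],onz(t,b[0],.02)[0])
E
python3 go.py 387.5,-363,-17,10.8
```

```text
(array([ 387.8462, -362.7749]), array([44.8995, 45.5176]), 10.61755657196045, array([321.7529, 231.3159]))
top [493.9214 270.0895] 166.0 [ 0.497  -0.4561  0.02  ]
t 28.88 at [ 387.4 -362.7   99.2] yaw 10.8 tilt [-0.001 -0.003 -1.   ] gap 0.748 F [ 0.8  0.1 -0.6]
-> [387.5, -363.0, -17.0, 10.8] : 0.1 0.7 116.2 0 0 -0.0
```

Call:
move_arm:
  commands: "0 0 25 0 0 0 0.5; 0 0 55 0 0 0 0.5; 0 0 85 0 0 0 0.5; 0 0 108 0 0 0 0.5; 0 0 116 0 0 0 0.5"

```text
t: 29.5
tcp_pos: [0.3887, -0.3615, -0.0164]
tool_rot: [0.995, 0.096, -0.0, -0.001]
force: [0.7, -0.6, -0.4]
finger_gap: 0.753
gripper_force: 0.0
```

Call:
move_arm:
  commands: "0 0 0 0 0 0 0.5; 0 0 0 0 0 0 0; 0 0 0 0 0 0 -0.3; 0 0 0 0 0 0 -0.5; 0 0 0 0 0 0 -0.5"

```text
t: 30.12
tcp_pos: [0.3887, -0.3638, -0.0139]
tool_rot: [0.996, 0.095, 0.001, 0.001]
force: [1.3, 1.3, 5.1]
finger_gap: 0.52
gripper_force: 51.7
```

Call:
move_arm:
  commands: "0 0 0 0 0 0 -0.5; 0 0 -10 0 0 0 -0.5; 0 0 -35 0 0 0 -0.5; 0 0 -65 0 0 0 -0.5; 0 0 -107 0 0 0 -0.5"

```text
t: 30.75
tcp_pos: [0.3871, -0.3625, 0.0924]
tool_rot: [0.996, 0.094, -0.001, -0.001]
force: [0.2, 0.2, -1.7]
finger_gap: 0.52
gripper_force: 51.3
```

```bash
python3 -c "
from h import *
snapshot('wrist');snapshot('wrist')";python3 go.py 680.6,-78.6,90,4; python3 held.py sq 37 h4
```

```text
t 30.85 at [ 389.6 -365.8   96.1] yaw 10.9 tilt [ 0.004  0.008 -1.   ] gap 0.522 F [ 0.5 -1.5 -0.4]
-> [680.6, -78.6, 90.0, 4.0] : 339.9 -227.3 5.4 0 0 6.9
tcp [ 389.6 -365.8   96.1] gap 0.522 gf 51.4 blob px [  268   257   110   109 11210] expect px [323. 323.]
rect [ 393.7 -364.8] [51.8 44.6] 10.9
bbox [ 364.9062 -391.11  ] [ 422.7773 -339.8316]
```

Call:
move_arm:
  commands: "20 -13 0 0 0 1 -0.5; 60 -40 0 0 0 2 -0.5; 105 -69 0 0 0 4 -0.5; 150 -99 0 0 0 5.5 -0.5; 195 -129 0 0 0 6.8 -0.5"

```text
t: 31.52
tcp_pos: [0.555, -0.1981, 0.0903]
tool_rot: [0.999, 0.035, -0.001, -0.001]
force: [0.6, -1.0, -1.4]
finger_gap: 0.522
gripper_force: 51.4
```

```bash
python3 go.py 680.6,-78.6,90,4
```

```text
t 31.52 at [ 555.  -198.1   90.3] yaw 4.0 tilt [-0.003 -0.001 -1.   ] gap 0.522 F [ 0.6 -1.  -1.4]
-> [680.6, -78.6, 90.0, 4.0] : 133.6 -110.4 0.1 0 0 -0.0
```

Call:
move_arm:
  commands: "40 -33 0 0 0 0 -0.5; 80 -66 0 0 0 0 -0.5; 115 -95 0 0 0 0 -0.5; 130 -108 5 0 0 0 -0.5; 133.6 -110.4 15 0 0 0 -0.5"

```text
t: 32.15
tcp_pos: [0.6801, -0.0795, 0.0753]
tool_rot: [0.999, 0.036, -0.001, -0.0]
force: [-0.5, -0.0, -0.7]
finger_gap: 0.518
gripper_force: 51.4
```

Call:
move_arm:
  commands: "0 0 10 0 0 0 -0.5; 0 0 20 0 0 0 -0.5; 0 0 32 0 0 0 -0.5; 0 0 38 0 0 0 -0.5; 0 0 38 0 0 0 -0.5"

```text
t: 32.78
tcp_pos: [0.68, -0.0804, 0.0381]
tool_rot: [0.999, 0.035, -0.001, -0.0]
force: [0.1, 0.1, -0.7]
finger_gap: 0.516
gripper_force: 51.3
```

```bash
python3 -c "
from h import *
snapshot('wrist');snapshot('wrist')";python3 go.py 680.6,-78.6,12,4; python3 held.py sq 35 h5
```

```text
t 32.88 at [680.8 -80.4  39.1] yaw 4.1 tilt [ 0.001  0.    -1.   ] gap 0.521 F [ 0.1 -0.3 -1.2]
-> [680.6, -78.6, 12.0, 4.0] : -0.1 -1.8 27.1 0 0 0.1
tcp [680.8 -80.4  39.1] gap 0.521 gf 51.3 blob px [ 268  274  110   91 9457] expect px [323. 321.]
rect [680.6 -80.4] [44.7 45.2] 3.9
bbox [ 656.7816 -104.2243] [704.4034 -56.6445]
```

Call:
move_arm:
  commands: "0 -1.8 4 0 0 0 -0.5; 0 -1.8 10 0 0 0 -0.5; 0 -1.8 16 0 0 0 -0.5; 0 -1.8 22 0 0 0 -0.5; 0 -1.8 24 0 0 0 -0.5"

```text
t: 33.55
tcp_pos: [0.6799, -0.0783, 0.014]
tool_rot: [0.999, 0.035, -0.001, -0.0]
force: [-0.1, 0.0, -1.4]
finger_gap: 0.518
gripper_force: 51.3
```

Call:
move_arm:
  commands: "0 0 1 0 0 0 -0.5; 0 0 2 0 0 0 -0.5; 0 0 3 0 0 0 -0.5; 0 0 3.5 0 0 0 -0.5; 0 0 3.5 0 0 0 -0.5"

```text
t: 34.17
tcp_pos: [0.6806, -0.0785, 0.0121]
tool_rot: [0.999, 0.035, 0.0, 0.0]
force: [-2.4, 0.0, 3.8]
finger_gap: 0.517
gripper_force: 51.9
```

Call:
move_arm:
  commands: "0 0 0 0 0 0 0; 0 0 0 0 0 0 0.25; 0 0 0 0 0 0 0.25; 0 0 0 0 0 0 0.25; 0 0 -10 0 0 0 0.25"

```text
t: 34.8
tcp_pos: [0.6795, -0.0782, 0.0205]
tool_rot: [0.999, 0.035, -0.001, -0.0]
force: [-0.8, 0.1, 0.0]
finger_gap: 0.626
gripper_force: 0.0
```

Call:
move_arm:
  commands: "0 0 -40 0 0 0 0.25; 0 0 -80 0 0 0 0.25; -20 0 -120 0 0 0 0.25; -40 0 -140 0 0 0 0.25; -60 0 -140 0 0 0 0.25"

```text
t: 35.42
tcp_pos: [0.6218, -0.0832, 0.1647]
tool_rot: [0.999, 0.036, 0.003, 0.001]
force: [0.2, 0.4, 0.1]
finger_gap: 0.621
gripper_force: 0.0
```

```bash
python3 - <<'E'
from bl import *
s=snap('wrist');s=snap('wrist','w15.png');pickle.dump(s,open('w15.pkl','wb'))
for k,xy,r in(('sq',(.6806,-.0785),38),('br',(.604,-.1746),40)): o=meas(s,k,xy,.046,r); print(k,o)
t=snap('top')
for b in blobs(t,(390,245,520,340),(5,10,140),(28,180,255)): print('top',b[0],b[1],onz(t,b[0],.02)[0])
E
python3 go.py 560,-260,150,54 510,-370,130,106 493.5,-457.3,110,158 493.5,-457.3,100,166.7
```

```text
sq (array([679.2989, -78.5894]), array([44.1654, 45.2729]), 3.9770097732543945, array([322.7327, 143.6104]))
br (array([ 603.8264, -174.1786]), array([53.885 , 54.2351]), 88.59703826904297, array([428.4273, 242.6049]))
top [493.7467 271.8996] 294.5 [ 0.4924 -0.4551  0.02  ]
t 35.58 at [620.3 -82.7 162.2] yaw 4.0 tilt [ 0.001  0.    -1.   ] gap 0.626 F [1.  0.7 0.1]
-> [560.0, -260.0, 150.0, 54.0] : -72.6 172.7 12.2 0 0 -50.0
-> [510.0, -370.0, 130.0, 106.0] : -118.4 24.2 20.0 0 0 -52.0
-> [493.5, -457.3, 110.0, 158.0] : -79.4 -39.9 20.0 0 0 -52.0
-> [493.5, -457.3, 100.0, 166.7] : 0.0 0.0 10.0 0 0 -8.7
```

Call:
move_arm:
  commands: "-15 35 0 0 0 -10 0.25; -30 70 3 0 0 -20 0.25; -45 105 6 0 0 -30 0.25; -60 140 9 0 0 -40 0.25; -73 173 12 0 0 -50 0.25"

```text
t: 36.2
tcp_pos: [0.5606, -0.262, 0.149]
tool_rot: [0.889, 0.457, 0.0, 0.0]
force: [0.2, 0.8, -0.3]
finger_gap: 0.626
gripper_force: 0.0
```

Call:
move_arm:
  commands: "-24 5 4 0 0 -10 0.25; -48 10 8 0 0 -20.5 0.25; -72 15 12 0 0 -31 0.25; -96 20 16 0 0 -41.5 0.25; -118 24 20 0 0 -52 0.25"

```text
t: 36.83
tcp_pos: [0.5108, -0.3715, 0.1288]
tool_rot: [0.599, 0.801, 0.0, 0.0]
force: [-0.9, -0.6, -0.6]
finger_gap: 0.628
gripper_force: 0.0
```

Call:
move_arm:
  commands: "-16 -8 4 0 0 -10 0.25; -32 -16 8 0 0 -20.5 0.25; -48 -24 12 0 0 -31 0.25; -64 -32 16 0 0 -41.5 0.25; -79 -40 20 0 0 -52 0.25"

```text
t: 37.45
tcp_pos: [0.4944, -0.4583, 0.1087]
tool_rot: [0.187, 0.982, -0.0, 0.0]
force: [0.9, -0.6, -0.2]
finger_gap: 0.631
gripper_force: 0.0
```

```bash
python3 go.py 493.5,-457.3,90,166.7
```

```text
t 37.45 at [ 494.4 -458.3  108.7] yaw 158.4 tilt [-0.001 -0.    -1.   ] gap 0.631 F [ 0.9 -0.6 -0.2]
-> [493.5, -457.3, 90.0, 166.7] : 1.2 0.6 18.7 0 0 -8.3
```

Call:
move_arm:
  commands: "1 0.6 6 0 0 -4 0.25; 1.2 0.6 12 0 0 -8.3 0.25; 1.2 0.6 19 0 0 -8.3 0.25; 1.2 0.6 19 0 0 -8.3 0.25; 1.2 0.6 19 0 0 -8.3 0.25"

```text
t: 38.08
tcp_pos: [0.493, -0.4561, 0.0903]
tool_rot: [0.119, 0.993, -0.0, 0.0]
force: [1.0, 0.2, -0.1]
finger_gap: 0.622
gripper_force: 0.0
```

```bash
python3 - <<'E'
from bl import *
snap('wrist');s=snap('wrist','w16.png');pickle.dump(s,open('w16.pkl','wb'))
print(meas(s,'ob',XY['ob']))
E
python3 go.py 493.5,-457.3,-16,166.7
```

```text
(array([ 493.1411, -457.8729]), array([35.687 , 59.0546]), 76.45561981201172, array([320.4056, 236.9975]))
t 38.17 at [ 493.  -456.2   90.6] yaw 166.4 tilt [-0.001 -0.    -1.   ] gap 0.626 F [ 0.3 -0.6  0.3]
-> [493.5, -457.3, -16.0, 166.7] : -0.7 -0.9 106.6 0 0 -0.3
```

Call:
move_arm:
  commands: "-0.6 -1.4 25 0 0 0 0.25; -0.6 -1.4 55 0 0 0 0.25; -0.6 -1.4 80 0 0 0 0.25; -0.6 -1.4 98 0 0 0 0.25; -0.6 -1.4 106 0 0 0 0.25"

```text
t: 38.8
tcp_pos: [0.4928, -0.4572, -0.0166]
tool_rot: [0.119, 0.993, 0.0, -0.0]
force: [-0.2, -0.2, 1.4]
finger_gap: 0.629
gripper_force: 0.0
```

Call:
move_arm:
  commands: "0 0 0 0 0 0 0.2; 0 0 0 0 0 0 -0.2; 0 0 0 0 0 0 -0.6; 0 0 0 0 0 0 -0.7; 0 0 0 0 0 0 -0.7"

```text
t: 39.42
tcp_pos: [0.4936, -0.4582, -0.0144]
tool_rot: [0.119, 0.993, -0.001, 0.001]
force: [-0.0, 1.2, 6.1]
finger_gap: 0.4
gripper_force: 51.3
```

Call:
move_arm:
  commands: "0 0 0 0 0 0 -0.7; 0 0 -10 0 0 0 -0.7; 0 0 -35 0 0 0 -0.7; 0 0 -70 0 0 0 -0.7; 0 0 -107 0 0 0 -0.7"

```text
t: 40.05
tcp_pos: [0.4924, -0.4569, 0.0917]
tool_rot: [0.119, 0.993, 0.001, -0.001]
force: [0.6, -0.5, -1.6]
finger_gap: 0.401
gripper_force: 50.6
```

```bash
python3 -c "
from h import *
snapshot('wrist');snapshot('wrist')";python3 go.py 540,-300,92,120 597.3,-150,92,94 597.3,-85.4,90,94
```

```text
t 40.15 at [ 495.  -460.1   96.1] yaw 166.4 tilt [-0.007 -0.006 -1.   ] gap 0.400 F [ 0.5 -1.3 -0.8]
-> [540.0, -300.0, 92.0, 120.0] : -5.9 166.2 3.1 0 0 46.4
-> [597.3, -150.0, 92.0, 94.0] : 101.3 124.6 0.0 0 0 26.0
-> [597.3, -85.4, 90.0, 94.0] : 64.4 4.5 2.0 0 0 0.0
```

Call:
move_arm:
  commands: "-1 30 0 0 0 9 -0.7; -2 62 0 0 0 18 -0.7; -4 96 0 0 0 27 -0.7; -5 130 0 0 0 37 -0.7; -6 165 0 0 0 46.4 -0.7"

```text
t: 40.78
tcp_pos: [0.537, -0.297, 0.09]
tool_rot: [0.503, 0.864, 0.0, -0.001]
force: [0.3, -0.5, -1.5]
finger_gap: 0.399
gripper_force: 50.6
```

Call:
move_arm:
  commands: "20 25 0 0 0 6 -0.7; 42 52 0 0 0 12 -0.7; 65 80 0 0 0 18 -0.7; 87 107 0 0 0 24 -0.7; 101 124 0 0 0 26 -0.7"

```text
t: 41.4
tcp_pos: [0.5941, -0.147, 0.09]
tool_rot: [0.682, 0.731, -0.0, -0.001]
force: [-0.2, 0.8, -1.2]
finger_gap: 0.404
gripper_force: 50.6
```

Call:
move_arm:
  commands: "15 1 0 0 0 0 -0.7; 35 2 0 0 0 0 -0.7; 55 3 0 0 0 0 -0.7; 63 4 5 0 0 0 -0.7; 64 4 15 0 0 0 -0.7"

```text
t: 42.02
tcp_pos: [0.5946, -0.0846, 0.0762]
tool_rot: [0.682, 0.731, 0.0, 0.001]
force: [0.3, -0.5, -0.7]
finger_gap: 0.408
gripper_force: 50.6
```

```bash
python3 -c "
from h import *
snapshot('wrist');snapshot('wrist')";python3 go.py 597.3,-85.4,40,94; python3 held.py ob 35 h6
```

```text
t 42.12 at [593.3 -85.   74.8] yaw 94.0 tilt [ 0.001 -0.003 -1.   ] gap 0.408 F [-0.9 -0.4 -2.4]
-> [597.3, -85.4, 40.0, 94.0] : -0.7 4.1 34.8 0 0 -0.0
tcp [593.3 -85.   74.8] gap 0.408 gf 50.6 blob px [  279   252    89   142 11512] expect px [321. 319.]
rect [595.9 -89.6] [37.7 71.4] 4.4
bbox [ 574.7202 -126.1905] [617.053  -53.1251]
```

Call:
move_arm:
  commands: "-0.5 3.2 8 0 0 0 -0.7; -0.5 3.2 18 0 0 0 -0.7; -0.5 3.2 30 0 0 0 -0.7; -0.5 3.2 36 0 0 0 -0.7; -0.5 3.2 36 0 0 0 -0.7"

```text
t: 42.8
tcp_pos: [0.5969, -0.0851, 0.0395]
tool_rot: [0.682, 0.731, -0.0, -0.001]
force: [0.1, -0.2, -1.2]
finger_gap: 0.399
gripper_force: 50.6
```

```bash
python3 -c "
from h import *
snapshot('wrist');snapshot('wrist')";python3 go.py 597.3,-85.8,12,94; python3 held.py ob 35 h7
python3 - <<'E'
import pickle,numpy as np
s,p=pickle.load(open('h7.pkl','rb'))
print(s['image'][225:400:3,322].tolist())
E
```

```text
t 42.90 at [597.6 -85.3  40.3] yaw 94.0 tilt [-0.  0. -1.] gap 0.404 F [ 0.5 -0.9 -0.8]
-> [597.3, -85.8, 12.0, 94.0] : -0.5 -0.3 28.3 0 0 -0.0
tcp [597.6 -85.3  40.3] gap 0.404 gf 50.6 blob px [ 279  252   88  120 9724] expect px [321. 319.]
rect [598.4 -83.7] [34.9 58.5] 4.2
bbox [ 578.982  -113.9014] [617.6249 -53.4446]
[[72, 77, 83], [75, 81, 83], [76, 78, 83], [76, 77, 84], [53, 44, 38], [55, 50, 43], [55, 52, 46], [53, 48, 42], [56, 49, 44], [117, 103, 87], [152, 132, 111], [150, 130, 108], [150, 130, 108], [149, 129, 105], [148, 129, 106], [146, 126, 106], [149, 130, 108], [148, 128, 106], [147, 125, 104], [148, 128, 104], [144, 124, 103], [145, 125, 103], [147, 128, 105], [144, 124, 105], [148, 127, 107], [144, 123, 103], [145, 125, 103], [149, 128, 106], [145, 127, 104], [149, 130, 107], [144, 124, 102], [148, 129, 105], [141, 122, 97], [144, 125, 102], [143, 124, 103], [143, 123, 101], [144, 122, 102], [145, 126, 103], [143, 125, 103], [144, 126, 101], [143, 124, 103], [145, 123, 101], [141, 122, 101], [141, 121, 101], [141, 120, 99], [141, 121, 98], [143, 122, 100], [145, 125, 103], [141, 121, 100], [77, 64, 53], [51, 46, 37], [51, 44, 36], [53, 46, 38], [59, 51, 43], [141, 122, 100], [140, 123, 101], [139, 120, 98], [141, 120, 98], [141, 122, 100]]
```

Call:
move_arm:
  commands: "-1.2 -0.8 5 0 0 0 -0.7; -1.2 -0.8 11 0 0 0 -0.7; -1.2 -0.8 17 0 0 0 -0.7; -1.2 -0.8 23 0 0 0 -0.7; -1.2 -0.8 25 0 0 0 -0.7"

```text
t: 43.58
tcp_pos: [0.5964, -0.0864, 0.0146]
tool_rot: [0.682, 0.731, -0.0, -0.001]
force: [0.3, -0.4, -0.8]
finger_gap: 0.403
gripper_force: 50.6
```

Call:
move_arm:
  commands: "0 0 1 0 0 0 -0.7; 0 0 2 0 0 0 -0.7; 0 0 3 0 0 0 -0.7; 0 0 3.5 0 0 0 -0.7; 0 0 3.5 0 0 0 -0.7"

```text
t: 44.2
tcp_pos: [0.5968, -0.0865, 0.0119]
tool_rot: [0.682, 0.731, 0.0, 0.0]
force: [-0.3, -0.3, -1.3]
finger_gap: 0.404
gripper_force: 50.6
```

Call:
move_arm:
  commands: "0 0 1 0 0 0 -0.7; 0 0 1 0 0 0 -0.1; 0 0 1 0 0 0 0.06; 0 0 1 0 0 0 0.06; 0 0 -10 0 0 0 0.06"

```text
t: 44.82
tcp_pos: [0.596, -0.0863, 0.0214]
tool_rot: [0.682, 0.731, -0.0, -0.001]
force: [-1.0, 0.8, 0.3]
finger_gap: 0.531
gripper_force: 0.0
```

Call:
move_arm:
  commands: "0 0 -40 0 0 0 0.06; 0 0 -80 0 0 5 0.06; 0 0 -120 0 0 15 0.06; 0 0 -150 0 0 25 0.06; 0 0 -165 0 0 35 0.06"

```text
t: 45.45
tcp_pos: [0.5978, -0.0868, 0.1899]
tool_rot: [0.872, 0.49, 0.002, 0.002]
force: [-0.5, 0.4, -0.6]
finger_gap: 0.532
gripper_force: 0.0
```

Call:
move_arm:
  commands: "0 0 0 0 0 10 0.06; 0 0 0 0 0 20.5 0.06; 0 0 0 0 0 31 0.06; 0 0 0 0 0 41 0.06; 0 0 0 0 0 51 0.06"

```text
t: 46.08
tcp_pos: [0.5967, -0.0865, 0.1876]
tool_rot: [0.998, 0.067, 0.0, 0.0]
force: [-0.6, 1.0, 0.4]
finger_gap: 0.531
gripper_force: 0.0
```

```bash
python3 - <<'E'
from bl import *
snap('wrist');snap('wrist');s=snap('wrist','w17.png');pickle.dump(s,open('w17.pkl','wb'))
for k,xy,r in(('sq',(.6806,-.0785),38),('br',(.604,-.1746),40),('ob',(.597,-.0855),43),('sr',(.6876,-.1683),32)): o=meas(s,k,xy,.046,r); print(k,*[np.round(v,1) for v in o])
E
python3 go.py 605,-90,180,4
```

```text
sq [679.2 -78.7] [45.2 45.3] 3.9 [326.6 115.5]
br [ 603.9 -174.4] [53.9 54. ] 7.8 [419.8 217.8]
ob [597.8 -85.7] [35.7 59.2] 4.2 [321.6 211.1]
sr [ 688.7 -168.7] [37.9 38.3] 79.0 [435.3 120. ]
t 46.23 at [596.7 -86.5 187.4] yaw 8.1 tilt [ 0.001  0.    -1.   ] gap 0.530 F [-0.3 -0.3 -0.1]
-> [605.0, -90.0, 180.0, 4.0] : 7.7 4.6 7.4 0 0 4.1
```

View pics/w17.png

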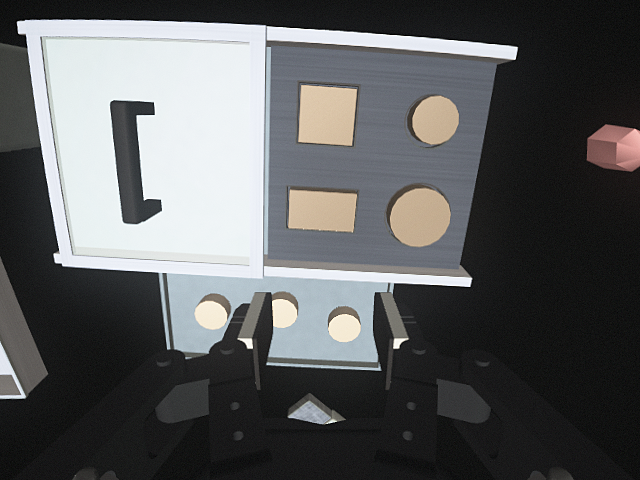

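All four blanks sit flush in their matching cavities: square (327,115), oblong (322,211), small round (435,120) and big round (420,216). The tops measure consistently at 46 mm from two viewpoints. Next I shut the guard.

```bash
python3 go.py 633,62,150,4.1 633,62,61,4.1
```

```text
t 46.23 at [596.7 -86.5 187.4] yaw 8.1 tilt [ 0.001  0.    -1.   ] gap 0.530 F [-0.3 -0.3 -0.1]
-> [633.0, 62.0, 150.0, 4.1] : 56.9 -141.9 37.4 0 0 4.0
-> [633.0, 62.0, 61.0, 4.1] : 0.0 0.0 89.0 0 0 0.0
```

Call:
move_arm:
  commands: "14 -35 8 0 0 1 0.06; 28 -70 16 0 0 2 0.06; 43 -105 24 0 0 3 0.06; 55 -135 32 0 0 4 0.06; 57 -142 38 0 0 4 0.06"

```text
t: 46.85
tcp_pos: [0.6336, 0.0638, 0.1487]
tool_rot: [0.999, 0.037, 0.0, -0.0]
force: [-0.6, -0.1, 0.2]
finger_gap: 0.526
gripper_force: 0.0
```

```bash
python3 -c "
from h import *
snapshot('wrist');snapshot('wrist')"; python3 go.py 633,62,61,4.1
```

```text
t 46.95 at [632.8  62.4 148.1] yaw 4.1 tilt [-0.002  0.    -1.   ] gap 0.528 F [-0.9 -0.7 -0.3]
-> [633.0, 62.0, 61.0, 4.1] : 0.4 0.4 87.1 0 0 0.0
```

Call:
move_arm:
  commands: "0 0 20 0 0 0 0.06; 0 0 45 0 0 0 0.06; 0 0 65 0 0 0 0.06; 0 0 82 0 0 0 0.06; 0 0 88 0 0 0 0.06"

```text
t: 47.58
tcp_pos: [0.633, 0.061, 0.0599]
tool_rot: [0.999, 0.034, -0.001, 0.0]
force: [-0.5, 0.5, 0.8]
finger_gap: 0.528
gripper_force: 0.0
```

Call:
move_arm:
  commands: "0 0 0 0 0 0 0; 0 0 0 0 0 0 -0.5; 0 0 0 0 0 0 -1; 0 0 0 0 0 0 -1; 0 0 0 0 0 0 -1"

```text
t: 48.2
tcp_pos: [0.6342, 0.0621, 0.0619]
tool_rot: [0.999, 0.035, 0.001, 0.0]
force: [-0.8, 0.2, 6.6]
finger_gap: 0.149
gripper_force: 51.4
```

Call:
move_arm:
  commands: "0 8 0 0 0 0 -1; 0 24 0 0 0 0 -1; 0 45 0 0 0 0 -1; 0 68 0 0 0 0 -1; 0 90 0 0 0 0 -1"

```text
t: 48.82
tcp_pos: [0.6413, -0.0279, 0.0619]
tool_rot: [0.999, 0.035, 0.002, -0.0]
force: [1.1, 2.7, 4.2]
finger_gap: 0.145
gripper_force: 51.3
```

Call:
move_arm:
  commands: "0 22 0 0 0 0 -1; 0 44 0 0 0 0 -1; 0 64 0 0 0 0 -1; 0 80 0 0 0 0 -1; 0 90 0 0 0 0 -1"

```text
t: 49.45
tcp_pos: [0.6484, -0.1189, 0.0619]
tool_rot: [0.999, 0.034, 0.003, 0.001]
force: [3.5, 2.6, 5.4]
finger_gap: 0.15
gripper_force: 51.3
```

Call:
move_arm:
  commands: "0 3 0 0 0 0 -1; 0 6 0 0 0 0 -1; 0 9 0 0 0 0 -1; 0 12 0 0 0 0 -1; 0 12 0 0 0 0 -1"

```text
t: 50.08
tcp_pos: [0.6489, -0.1261, 0.0619]
tool_rot: [0.999, 0.034, 0.002, -0.002]
force: [5.2, 11.1, 7.0]
finger_gap: 0.15
gripper_force: 51.5
```

Call:
move_arm:
  commands: "0 2 0 0 0 0 -1; 0 4 0 0 0 0 -1; 0 4 0 0 0 0 -1; 0 4 0 0 0 0 -1; 0 4 0 0 0 0 -1"

```text
t: 50.7
tcp_pos: [0.6489, -0.126, 0.0619]
tool_rot: [0.999, 0.034, 0.002, -0.005]
force: [6.0, 19.1, 9.3]
finger_gap: 0.145
gripper_force: 51.8
```

Call:
move_arm:
  commands: "0 -7 0 0 0 0 -0.9; 0 -7 0 0 0 0 0.06; 0 -7 0 0 0 0 0.06; 0 -7 -30 0 0 0 0.06; 0 -7 -80 0 0 0 0.06"

```text
t: 51.32
tcp_pos: [0.6435, -0.1268, 0.1383]
tool_rot: [0.999, 0.034, -0.004, -0.001]
force: [0.5, 0.3, 0.5]
finger_gap: 0.525
gripper_force: 0.0
```

```bash
python3 go.py 380,-60,210,4
```

```text
t 51.33 at [ 643.5 -126.8  138.3] yaw 3.9 tilt [-0.008 -0.003 -1.   ] gap 0.525 F [0.5 0.3 0.5]
-> [380.0, -60.0, 210.0, 4.0] : -259.0 -84.7 -69.3 0 0 -0.1
```

Call:
move_arm:
  commands: "-40 -15 -15 0 0 0 0.06; -90 -30 -30 0 0 0 0.06; -140 -48 -45 0 0 0 0.06; -190 -66 -60 0 0 0 0.06; -230 -85 -69 0 0 0 0.06"

```text
t: 51.95
tcp_pos: [0.4082, -0.0575, 0.2097]
tool_rot: [0.999, 0.034, -0.001, -0.0]
force: [-0.5, -0.2, 0.4]
finger_gap: 0.523
gripper_force: 0.0
```

```bash
python3 - <<'E'
from bl import *
snap('wrist');snap('wrist');s=snap('wrist','w18.png');pickle.dump(s,open('w18.pkl','wb'))
H=cv2.cvtColor(s['image'],cv2.COLOR_RGB2HSV)
for xy in ((.465,-.127),(.473,-.057),(.461,.018)):
    c=proj(s,[*xy,.022])[0].astype(int); print(xy,c,'centre',H[c[1],c[0]],'below',H[min(479,c[1]+30),c[0]],'left',H[c[1],max(0,c[0]-30)],H[max(0,c[1]-26),c[0]])
# handle bar
b=max(blobs(s,(300,0,420,110),(0,0,0),(179,255,90)),key=lambda q:q[1]); print(b[0],b[1],onz(s,b[0],.1))
E
python3 go.py
```

```text
(0.465, -0.127) [400 143] centre [ 21  20 251] below [100  26 212] left [100  27 210] [101  30 206]
(0.473, -0.057) [329 130] centre [ 21  17 253] below [101  29 214] left [ 98  26 212] [102  30 212]
(0.461, 0.018) [250 137] centre [ 24  14 253] below [102  26 215] left [100  29 209] [101  29 212]
[359.5  66. ] 100.0 [[ 0.5225 -0.0737  0.1   ]]
t 52.10 at [408.3 -57.  209.8] yaw 3.9 tilt [-0.002 -0.001 -1.   ] gap 0.530 F [0.5 0.3 0.9]
```

View pics/w18.png

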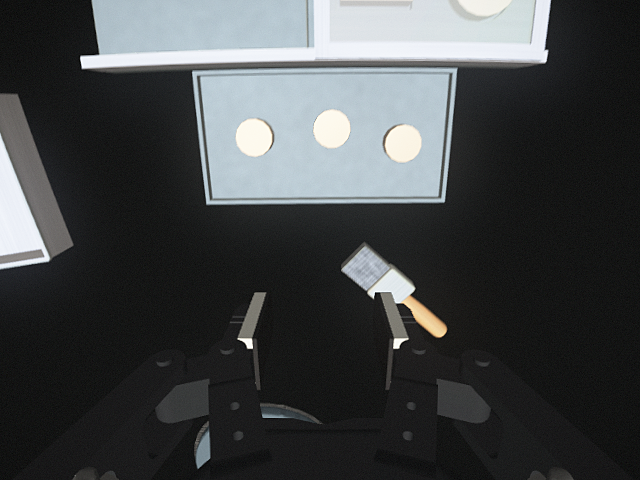

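The view shows three tablets at (254,137), (332,129) and (403,143), with the guard shut over the die end. I'll measure the tablets from this view and a second one.

Call:
move_arm:
  commands: "0 -20 0 0 0 0 0.06; 0 -45 0 0 0 0 0.06; 0 -70 0 0 0 0 0.06; 0 -80 0 0 0 0 0.06; 0 -80 0 0 0 0 0.06"

```text
t: 52.72
tcp_pos: [0.4062, 0.022, 0.2096]
tool_rot: [0.999, 0.035, -0.0, 0.0]
force: [-0.1, -0.1, -0.0]
finger_gap: 0.533
gripper_force: 0.0
```

```bash
cat > tab.py <<'E'
from bl import *
def tabs(s,z=.022,vmin=220):
    m=cv2.inRange(cv2.cvtColor(s['image'],cv2.COLOR_RGB2HSV),(8,6,vmin),(40,60,255)); m=cv2.morphologyEx(m,cv2.MORPH_OPEN,np.ones((3,3),np.uint8))
    out=[]
    for c in cv2.findContours(m,0,1)[0]:
        if cv2.contourArea(c)<300 : continue
        w=onz(s,c.reshape(-1,2).astype(float),z)[:,:2].astype(np.float32)*1000
        if len(w)<8: continue
        e=cv2.fitEllipse(w)
        if 28<e[1][0]<42 and 28<e[1][1]<42: out.append((np.array(e[0]),e[1],proj(s,[e[0][0]/1000,e[0][1]/1000,z])[0]))
    return sorted(out,key=lambda o:o[0][1])
if __name__=='__main__':
    a=pickle.load(open('w18.pkl','rb')); snap('wrist');s=snap('wrist','w19.png');pickle.dump(s,open('w19.pkl','wb'))
    A,B=tabs(a),tabs(s)
    for o in A+B: print(o[0].round(1),np.round(o[1],1))
    for p,q in zip(A,B): print(tri(a,p[2],s,q[2]))
E
python3 tab.py; python3 go.py
```

```text
[ 465.6 -129.1] [34.3 35.1]
[474.4 -58.9] [34.2 35.4]
[461.4  15.7] [34.2 35. ]
[ 464.7 -128.7] [33.9 34.4]
[473.5 -58.4] [34.3 34.4]
[460.3  16. ] [33.8 34.4]
(array([ 0.465 , -0.1295,  0.02  ]), np.float64(0.0009506036312039851))
(array([ 0.4739, -0.0589,  0.0198]), np.float64(0.0009306901128744802))
(array([0.4607, 0.016 , 0.0205]), np.float64(0.0010651743086679776))
t 52.83 at [406.3  21.4 209.7] yaw 3.9 tilt [ 0.     0.001 -1.   ] gap 0.528 F [0.5 0.2 0.6]
```

```bash
python3 go.py 460.8,15.9,40,4 460.8,15.9,-13,4 460.8,15.9,80,4 438,327,80,12.8 438,327,0,12.8 438,327,100,12.8 474,-58.7,100,4 474,-58.7,-13,4 474,-58.7,80,4 392,316,80,12.8
```

```text
t 52.83 at [406.3  21.4 209.7] yaw 3.9 tilt [ 0.     0.001 -1.   ] gap 0.528 F [0.5 0.2 0.6]
-> [460.8, 15.9, 40.0, 4.0] : 54.0 9.2 169.7 0 0 -0.1
-> [460.8, 15.9, -13.0, 4.0] : 0.0 0.0 53.0 0 0 0.0
-> [460.8, 15.9, 80.0, 4.0] : 0.0 0.0 -93.0 0 0 0.0
-> [438.0, 327.0, 80.0, 12.8] : -1.0 -311.9 0.0 0 0 -8.8
-> [438.0, 327.0, 0.0, 12.8] : 0.0 0.0 80.0 0 0 0.0
-> [438.0, 327.0, 100.0, 12.8] : 0.0 0.0 -100.0 0 0 0.0
-> [474.0, -58.7, 100.0, 4.0] : -50.3 384.1 0.0 0 0 8.8
-> [474.0, -58.7, -13.0, 4.0] : 0.0 0.0 113.0 0 0 0.0
-> [474.0, -58.7, 80.0, 4.0] : 0.0 0.0 -93.0 0 0 0.0
-> [392.0, 316.0, 80.0, 12.8] : -55.7 -379.5 0.0 0 0 -8.8
```

Call:
move_arm:
  commands: "28 4 30 0 0 0 0.2; 54.5 9 65 0 0 0 0.2; 54.5 9 110 0 0 0 0.2; 54.5 9 145 0 0 0 0.2; 54.5 9 170 0 0 0 0.2"

```text
t: 53.45
tcp_pos: [0.4607, 0.016, 0.0381]
tool_rot: [0.999, 0.034, -0.001, -0.0]
force: [0.4, -0.2, 0.4]
finger_gap: 0.599
gripper_force: 0.0
```

```bash
python3 -c "
from h import *
snapshot('wrist');snapshot('wrist')"; python3 go.py 460.8,15.9,-13,4
```

```text
t 53.55 at [459.5  16.3  37.6] yaw 3.9 tilt [-0.005 -0.001 -1.   ] gap 0.600 F [0.2 0.1 0.5]
-> [460.8, 15.9, -13.0, 4.0] : 1.6 0.5 50.6 0 0 -0.1
```

Call:
move_arm:
  commands: "0.5 0 15 0 0 0 0.2; 0.5 0 30 0 0 0 0.2; 0.5 0 43 0 0 0 0.2; 0.5 0 51 0 0 0 0.2; 0.5 0 51 0 0 0 0.2"

```text
t: 54.18
tcp_pos: [0.4612, 0.0168, -0.0114]
tool_rot: [0.999, 0.034, -0.0, -0.0]
force: [0.5, 0.2, -0.1]
finger_gap: 0.599
gripper_force: 0.0
```

Call:
move_arm:
  commands: "0 0 0 0 0 0 0; 0 0 0 0 0 0 -0.4; 0 0 0 0 0 0 -0.7; 0 0 0 0 0 0 -0.7; 0 0 0 0 0 0 -0.7"

```text
t: 54.8
tcp_pos: [0.4616, 0.0169, -0.0104]
tool_rot: [0.999, 0.035, 0.001, 0.0]
force: [-0.6, -1.0, 6.0]
finger_gap: 0.386
gripper_force: 49.3
```

Call:
move_arm:
  commands: "0 0 -5 0 0 0 -0.7; 0 0 -20 0 0 0 -0.7; 0 0 -50 0 0 0 -0.7; 0 0 -80 0 0 0 -0.7; 0 0 -93 0 0 0 -0.7"

```text
t: 55.42
tcp_pos: [0.462, 0.0169, 0.0839]
tool_rot: [0.999, 0.035, 0.002, 0.0]
force: [0.4, -0.6, -0.7]
finger_gap: 0.385
gripper_force: 49.8
```

Call:
move_arm:
  commands: "0 -30 0 0 0 0 -0.7; 0 -80 0 0 0 -2 -0.7; -1 -135 0 0 0 -4 -0.7; -1 -190 0 0 0 -6 -0.7; -2 -245 0 0 0 -8.8 -0.7"

```text
t: 56.05
tcp_pos: [0.4418, 0.2629, 0.0818]
tool_rot: [0.994, 0.112, -0.0, 0.0]
force: [0.7, 0.3, -0.1]
finger_gap: 0.384
gripper_force: 49.8
```

```bash
python3 go.py 438,327,80,12.8 438,327,1,12.8
```

```text
t 56.05 at [441.8 262.9  81.8] yaw 12.8 tilt [-0.  0. -1.] gap 0.384 F [ 0.7  0.3 -0.1]
-> [438.0, 327.0, 80.0, 12.8] : 10.5 -63.4 1.8 0 0 0.0
-> [438.0, 327.0, 1.0, 12.8] : 0.0 0.0 79.0 0 0 0.0
```

Call:
move_arm:
  commands: "5 -30 0 0 0 0 -0.7; 9 -55 0 0 0 0 -0.7; 10.5 -63 2 0 0 0 -0.7; 10.5 -63 10 0 0 0 -0.7; 10.5 -63 30 0 0 0 -0.7"

```text
t: 56.68
tcp_pos: [0.4392, 0.3241, 0.0517]
tool_rot: [0.994, 0.111, 0.0, -0.0]
force: [-0.2, 0.0, -0.7]
finger_gap: 0.388
gripper_force: 49.8
```

Call:
move_arm:
  commands: "0 0 15 0 0 0 -0.7; 0 0 30 0 0 0 -0.7; 0 0 42 0 0 0 -0.7; 0 0 50 0 0 0 -0.7; 0 0 50 0 0 0 -0.7"

```text
t: 57.3
tcp_pos: [0.4383, 0.3249, 0.0012]
tool_rot: [0.994, 0.111, -0.001, 0.0]
force: [0.7, -0.3, -0.9]
finger_gap: 0.385
gripper_force: 49.8
```

Call:
move_arm:
  commands: "0 0 3 0 0 0 -0.7; 0 0 6 0 0 0 -0.7; 0 0 9 0 0 0 -0.7; 0 0 10 0 0 0 -0.7; 0 0 10 0 0 0 -0.7"

```text
t: 57.92
tcp_pos: [0.4386, 0.325, -0.0082]
tool_rot: [0.994, 0.111, -0.0, 0.0]
force: [-0.4, 0.5, -0.5]
finger_gap: 0.385
gripper_force: 49.8
```

Call:
move_arm:
  commands: "0 0 0 0 0 0 0; 0 0 0 0 0 0 0.1; 0 0 0 0 0 0 0.1; 0 0 -20 0 0 0 0.1; 0 0 -60 0 0 0 0.1"

```text
t: 58.55
tcp_pos: [0.4374, 0.3243, 0.0511]
tool_rot: [0.994, 0.111, -0.002, 0.001]
force: [0.1, -0.7, 0.4]
finger_gap: 0.551
gripper_force: 0.0
```

Call:
move_arm:
  commands: "0 0 -50 0 0 0 0.1; 0 20 -70 0 0 0 0.1; 0 70 -80 0 0 2 0.1; 0 120 -80 0 0 4 0.1; 0 170 -80 0 0 6 0.1"

```text
t: 59.18
tcp_pos: [0.4765, 0.1579, 0.1323]
tool_rot: [0.998, 0.059, 0.001, -0.0]
force: [2.0, 0.5, 0.4]
finger_gap: 0.552
gripper_force: 0.0
```

```bash
python3 go.py 474,-58.7,110,4
python3 - <<'E'
from tab import *
t=snap('top','t2.png')
for b in blobs(t,(140,270,230,370),(5,8,150),(40,90,255)): print('tin tablet?',b[0],b[1],onz(t,b[0],.02)[0])
E
```

```text
t 59.17 at [476.5 157.9 132.3] yaw 6.7 tilt [ 0.001  0.    -1.   ] gap 0.552 F [2.  0.5 0.4]
-> [474.0, -58.7, 110.0, 4.0] : -27.9 214.8 22.3 0 0 2.7
```

Call:
move_arm:
  commands: "-7 50 0 0 0 1 0.2; -14 105 5 0 0 2 0.2; -21 160 12 0 0 2.7 0.2; -26 205 20 0 0 2.7 0.2; -28 215 30 0 0 2.7 0.2"

```text
t: 59.85
tcp_pos: [0.4745, -0.0601, 0.1018]
tool_rot: [0.999, 0.033, 0.001, 0.0]
force: [-0.3, 0.8, 0.7]
finger_gap: 0.602
gripper_force: 0.0
```

```bash
python3 - <<'E'
from tab import *
snap('wrist');snap('wrist');s=snap('wrist');
for o in tabs(s): print(o[0].round(1),np.round(o[1],1),o[2].round(0))
E
python3 go.py 474,-58.7,-13,4
```

```text
[ 464.8 -128.2] [34.2 34.5] [416. 251.]
[473.5 -58. ] [34.3 34.7] [323. 234.]
t 60.00 at [472.9 -56.9 101.3] yaw 4.0 tilt [-0.002 -0.001 -1.   ] gap 0.603 F [-0.6  0.2  0.1]
-> [474.0, -58.7, -13.0, 4.0] : 1.2 2.0 114.3 0 0 0.0
```

Call:
move_arm:
  commands: "0.5 0.7 25 0 0 0 0.2; 0.5 0.7 55 0 0 0 0.2; 0.5 0.7 85 0 0 0 0.2; 0.5 0.7 105 0 0 0 0.2; 0.5 0.7 113 0 0 0 0.2"

```text
t: 60.62
tcp_pos: [0.4737, -0.0564, -0.0119]
tool_rot: [0.999, 0.037, -0.001, -0.0]
force: [0.9, 0.2, -0.6]
finger_gap: 0.599
gripper_force: 0.0
```

Call:
move_arm:
  commands: "0 0 0 0 0 0 0; 0 0 0 0 0 0 -0.4; 0 0 0 0 0 0 -0.7; 0 0 0 0 0 0 -0.7; 0 0 0 0 0 0 -0.7"

```text
t: 61.25
tcp_pos: [0.4748, -0.0581, -0.0103]
tool_rot: [0.999, 0.035, 0.001, 0.0]
force: [0.9, 3.0, 6.0]
finger_gap: 0.387
gripper_force: 50.2
```

Call:
move_arm:
  commands: "0 0 -5 0 0 0 -0.7; 0 0 -20 0 0 0 -0.7; 0 0 -50 0 0 0 -0.7; 0 0 -80 0 0 0 -0.7; 0 -10 -95 0 0 0 -0.7"

```text
t: 61.88
tcp_pos: [0.4745, -0.0488, 0.0859]
tool_rot: [0.999, 0.035, 0.002, 0.001]
force: [-0.7, -0.6, -0.1]
finger_gap: 0.387
gripper_force: 49.8
```

```bash
python3 go.py 392,316,82,12.8
```

```text
t 61.88 at [474.5 -48.8  85.9] yaw 4.0 tilt [ 0.003  0.001 -1.   ] gap 0.387 F [-0.7 -0.6 -0.1]
-> [392.0, 316.0, 82.0, 12.8] : -57.0 -369.7 3.2 0 0 -8.8
```

Call:
move_arm:
  commands: "-6 -40 0 0 0 -2 -0.7; -14 -95 0 0 0 -4 -0.7; -23 -150 0 0 0 -6 -0.7; -32 -205 0 0 0 -8.8 -0.7; -40 -255 0 0 0 -8.8 -0.7"

```text
t: 62.5
tcp_pos: [0.4142, 0.2053, 0.0839]
tool_rot: [0.994, 0.112, -0.0, 0.0]
force: [0.5, 0.6, -1.1]
finger_gap: 0.385
gripper_force: 49.8
```

```bash
python3 go.py 392,318,82,12.8
```

```text
t 62.50 at [414.2 205.3  83.9] yaw 12.9 tilt [-0.001 -0.    -1.   ] gap 0.385 F [ 0.5  0.6 -1.1]
-> [392.0, 318.0, 82.0, 12.8] : 3.6 -114.8 1.9 0 0 0.1
```

Call:
move_arm:
  commands: "1 -40 0 0 0 0 -0.7; 2 -80 0 0 0 0 -0.7; 3.6 -108 0 0 0 0 -0.7; 3.6 -114 5 0 0 0 -0.7; 3.6 -114 25 0 0 0 -0.7"

```text
t: 63.12
tcp_pos: [0.3938, 0.3158, 0.0592]
tool_rot: [0.994, 0.113, 0.001, -0.0]
force: [-0.2, -0.9, -0.2]
finger_gap: 0.389
gripper_force: 49.8
```

Call:
move_arm:
  commands: "0 0 18 0 0 0 -0.7; 0 0 36 0 0 0 -0.7; 0 0 54 0 0 0 -0.7; 0 0 66 0 0 0 -0.7; 0 0 67 0 0 0 -0.7"

```text
t: 63.75
tcp_pos: [0.393, 0.3144, -0.009]
tool_rot: [0.994, 0.112, -0.001, 0.0]
force: [0.1, -0.0, -0.6]
finger_gap: 0.39
gripper_force: 49.8
```

Call:
move_arm:
  commands: "0 0 1 0 0 0 0; 0 0 1 0 0 0 0.1; 0 0 1 0 0 0 0.1; 0 0 -20 0 0 0 0.1; 0 0 -60 0 0 0 0.1"

```text
t: 64.38
tcp_pos: [0.3928, 0.3147, 0.0517]
tool_rot: [0.994, 0.112, -0.001, 0.001]
force: [-0.1, -0.8, 0.3]
finger_gap: 0.543
gripper_force: 0.0
```

Call:
move_arm:
  commands: "0 0 -50 0 0 0 0.1; 0 20 -70 0 0 0 0.1; 0 70 -80 0 0 2 0.1; 0 120 -80 0 0 4 0.1; 0 175 -80 0 0 6 0.1"

```text
t: 65.0
tcp_pos: [0.4331, 0.1435, 0.1326]
tool_rot: [0.998, 0.06, 0.001, -0.0]
force: [0.6, -0.5, 0.6]
finger_gap: 0.549
gripper_force: 0.0
```

```bash
python3 go.py 465,-128.8,100,4
```

```text
t 65.00 at [433.1 143.5 132.6] yaw 6.9 tilt [ 0.002  0.    -1.   ] gap 0.549 F [ 0.6 -0.5  0.6]
-> [465.0, -128.8, 100.0, 4.0] : -1.0 274.1 32.6 0 0 2.9
```

Call:
move_arm:
  commands: "0 50 0 0 0 1 0.2; 0 105 5 0 0 2 0.2; 0 160 10 0 0 2.9 0.2; -1 215 18 0 0 2.9 0.2; -1 265 25 0 0 2.9 0.2"

```text
t: 65.62
tcp_pos: [0.4634, -0.1207, 0.107]
tool_rot: [0.999, 0.034, 0.0, 0.0]
force: [-0.1, 0.3, -0.0]
finger_gap: 0.597
gripper_force: 0.0
```

```bash
python3 - <<'E'
from tab import *
snap('wrist');snap('wrist');s=snap('wrist');
for o in tabs(s): print(o[0].round(1),np.round(o[1],1),o[2].round(0))
E
python3 go.py 465,-128.6,-13,4
```

```text
[ 464.6 -127.9] [34.4 34.5] [327. 234.]
t 65.78 at [ 463.9 -121.1  106.8] yaw 3.7 tilt [ 0.001  0.001 -1.   ] gap 0.597 F [-1.1  0.9 -0.6]
-> [465.0, -128.6, -13.0, 4.0] : 0.5 7.4 119.8 0 0 -0.3
```

Call:
move_arm:
  commands: "0.5 7 25 0 0 0 0.2; 0.5 7 55 0 0 0 0.2; 0.5 7 88 0 0 0 0.2; 0.5 7 110 0 0 0 0.2; 0.5 7 119 0 0 0 0.2"

```text
t: 66.4
tcp_pos: [0.4634, -0.124, -0.0129]
tool_rot: [0.999, 0.035, -0.001, -0.001]
force: [-0.0, 0.7, 0.2]
finger_gap: 0.602
gripper_force: 0.0
```

Call:
move_arm:
  commands: "0 0 0 0 0 0 0; 0 0 0 0 0 0 -0.4; 0 0 0 0 0 0 -0.7; 0 0 0 0 0 0 -0.7; 0 0 0 0 0 0 -0.7"

```text
t: 67.03
tcp_pos: [0.4649, -0.1256, -0.0112]
tool_rot: [0.999, 0.035, 0.001, 0.0]
force: [-0.1, 1.0, 7.2]
finger_gap: 0.392
gripper_force: 50.2
```

Call:
move_arm:
  commands: "0 0 -5 0 0 0 -0.7; 0 0 -20 0 0 0 -0.7; 0 0 -50 0 0 0 -0.7; 0 -10 -80 0 0 0 -0.7; 0 -40 -95 0 0 0 -0.7"

```text
t: 67.65
tcp_pos: [0.4632, -0.087, 0.0852]
tool_rot: [0.999, 0.033, 0.002, 0.001]
force: [0.2, 0.5, -0.5]
finger_gap: 0.388
gripper_force: 49.8
```

Call:
move_arm:
  commands: "-5 -50 0 0 0 0 -0.7; -12 -100 0 0 0 -2 -0.7; -20 -150 0 0 0 -4 -0.7; -30 -205 0 0 0 -6 -0.7; -40 -260 0 0 0 -8.8 -0.7"

```text
t: 68.28
tcp_pos: [0.4035, 0.1724, 0.0837]
tool_rot: [0.994, 0.112, 0.001, 0.0]
force: [0.4, -0.6, -0.9]
finger_gap: 0.389
gripper_force: 49.8
```

```bash
python3 go.py 348,307,82,12.8
```

```text
t 68.28 at [403.5 172.4  83.7] yaw 12.8 tilt [ 0.001  0.    -1.   ] gap 0.389 F [ 0.4 -0.6 -0.9]
-> [348.0, 307.0, 82.0, 12.8] : -24.3 -143.6 1.6 0 0 0.0
```

Call:
move_arm:
  commands: "-7 -40 0 0 0 0 -0.7; -15 -85 0 0 0 0 -0.7; -22 -125 0 0 0 0 -0.7; -24 -141 0 0 0 0 -0.7; -24 -143 10 0 0 0 -0.7"

```text
t: 68.9
tcp_pos: [0.3493, 0.3059, 0.0734]
tool_rot: [0.994, 0.112, 0.001, -0.0]
force: [0.4, -1.0, -0.6]
finger_gap: 0.389
gripper_force: 49.8
```

Call:
move_arm:
  commands: "0 0 20 0 0 0 -0.7; 0 0 42 0 0 0 -0.7; 0 0 64 0 0 0 -0.7; 0 0 79 0 0 0 -0.7; 0 0 82 0 0 0 -0.7"

```text
t: 69.53
tcp_pos: [0.3486, 0.3041, -0.0102]
tool_rot: [0.994, 0.11, -0.001, 0.0]
force: [-0.9, -0.2, -1.0]
finger_gap: 0.392
gripper_force: 49.8
```

Call:
move_arm:
  commands: "0 0 1 0 0 0 -0.3; 0 0 1 0 0 0 0.1; 0 0 1 0 0 0 0.1; 0 0 -20 0 0 0 0.1; 0 0 -60 0 0 0 0.1"

```text
t: 70.15
tcp_pos: [0.3479, 0.3047, 0.0509]
tool_rot: [0.994, 0.111, -0.001, 0.0]
force: [0.5, 0.5, -0.9]
finger_gap: 0.549
gripper_force: 0.0
```

Call:
move_arm:
  commands: "0 0 -50 0 0 0 0.1; 0 0 -90 0 0 0 0.1; 0 0 -130 0 0 0 0.1; 0 0 -150 0 0 0 0.1; 0 0 -150 0 0 0 0.1"

```text
t: 70.78
tcp_pos: [0.3495, 0.3057, 0.2026]
tool_rot: [0.994, 0.111, 0.002, -0.001]
force: [0.4, 1.1, -0.4]
finger_gap: 0.555
gripper_force: 0.0
```

```bash
python3 go.py
python3 - <<'E'
from tab import *
snap('wrist');snap('wrist');s=snap('wrist','w20.png');pickle.dump(s,open('w20.pkl','wb'))
for o in tabs(s,.021,150): print('tab',o[0].round(1),np.round(o[1],1),o[2].round(0))
t=snap('top','t3.png');c=snap('scene','s3.png');pickle.dump({'top':t,'scene':c},open('s3.pkl','wb'))
for n,S,roi in (('scene',c,(400,175,475,250)),('scene tray',c,(265,200,345,232)),('top',t,(140,270,230,370))):
  for b in blobs(S,roi,(8,8,150),(40,120,255),8): print(n,b[0],b[1],onz(S,b[0],.021)[0])
b=max(blobs(c,(225,235,300,290),(0,0,0),(179,255,120)),key=lambda q:q[1]); print('scene handle',b[0],'was (267.1,260.9)')
for n in('top','scene'):
  diff=cv2.absdiff(cv2.cvtColor(d[n]['image'],6+1),cv2.cvtColor((t if n=='top' else c)['image'],7)); m=cv2.morphologyEx((diff>45).astype(np.uint8),2,np.ones((3,3)))
  k,l,st,ce=cv2.connectedComponentsWithStats(m); print(n,[tuple(r) for r in st[1:] if r[4]>25])
E
```

```text
t 70.78 at [349.5 305.7 202.6] yaw 12.8 tilt [ 0.005 -0.001 -1.   ] gap 0.555 F [ 0.4  1.1 -0.4]
tab [349.6 304.8] [34.2 34.6] [323. 201.]
tab [392.3 314.1] [34.3 34.5] [323. 156.]
tab [437.4 324.3] [34.4 34.4] [323. 105.]
scene [436.3816 216.2446] 305.5 [0.4002 0.3148 0.021 ]
scene handle [261.5811 260.5135] was (267.1,260.9)
top [(np.int32(389), np.int32(178), np.int32(14), np.int32(72), np.int32(261)), (np.int32(352), np.int32(194), np.int32(16), np.int32(41), np.int32(469)), (np.int32(433), np.int32(256), np.int32(22), np.int32(22), np.int32(382)), (np.int32(486), np.int32(260), np.int32(17), np.int32(25), np.int32(335)), (np.int32(88), np.int32(293), np.int32(93), np.int32(115), np.int32(4129)), (np.int32(153), np.int32(302), np.int32(40), np.int32(63), np.int32(790)), (np.int32(400), np.int32(303), np.int32(16), np.int32(16), np.int32(207)), (np.int32(450), np.int32(305), np.int32(22), np.int32(22), np.int32(367)), (np.int32(263), np.int32(318), np.int32(377), np.int32(162), np.int32(29914)), (np.int32(77), np.int32(323), np.int32(90), np.int32(157), np.int32(5854)), (np.int32(
[... 2004 characters left out ...]
(14), np.int32(8), np.int32(72)), (np.int32(479), np.int32(118), np.int32(9), np.int32(10), np.int32(55)), (np.int32(439), np.int32(146), np.int32(5), np.int32(9), np.int32(29)), (np.int32(194), np.int32(179), np.int32(18), np.int32(17), np.int32(280)), (np.int32(238), np.int32(191), np.int32(15), np.int32(15), np.int32(174)), (np.int32(149), np.int32(202), np.int32(22), np.int32(22), np.int32(296)), (np.int32(191), np.int32(214), np.int32(21), np.int32(20), np.int32(338)), (np.int32(430), np.int32(218), np.int32(8), np.int32(5), np.int32(27)), (np.int32(219), np.int32(234), np.int32(17), np.int32(63), np.int32(311)), (np.int32(256), np.int32(242), np.int32(17), np.int32(40), np.int32(466))]
```

All three tablets are in the tin, at x = 350, 392 and 437 mm inside it. The only changes in the fixed views are the expected ones. I'll re-press the guard against its shut stop to be certain of it.

```bash
python3 go.py 500,90,195,8 648,-125.5,150,4.1
```

```text
t 71.03 at [347.8 304.6 199.6] yaw 12.8 tilt [-0.003  0.001 -1.   ] gap 0.551 F [ 0.8 -0.7 -0.1]
-> [500.0, 90.0, 195.0, 8.0] : 101.0 242.9 4.5 0 0 4.8
-> [648.0, -125.5, 150.0, 4.1] : 116.6 234.0 45.0 0 0 3.9
```

Call:
move_arm:
  commands: "20 45 0 0 0 1 0.06; 40 95 0 0 0 2 0.06; 60 145 2 0 0 3 0.06; 80 195 4 0 0 4 0.06; 98 243 8 0 0 4.8 0.06"

```text
t: 71.65
tcp_pos: [0.4985, 0.0881, 0.1917]
tool_rot: [0.998, 0.069, -0.001, -0.0]
force: [0.7, 2.0, -0.1]
finger_gap: 0.529
gripper_force: 0.0
```

Call:
move_arm:
  commands: "20 40 5 0 0 1 0.06; 45 90 12 0 0 2 0.06; 72 145 22 0 0 3 0.06; 98 195 34 0 0 3.9 0.06; 116 234 45 0 0 3.9 0.06"

```text
t: 72.28
tcp_pos: [0.6459, -0.1281, 0.1456]
tool_rot: [0.999, 0.035, -0.001, -0.0]
force: [0.1, 0.1, 0.5]
finger_gap: 0.532
gripper_force: 0.0
```

```bash
python3 -c "
from h import *
snapshot('wrist');snapshot('wrist')"; python3 go.py 648,-125.5,61,4.1
```

```text
t 72.38 at [ 646.5 -130.4  144.5] yaw 3.8 tilt [-0.001  0.001 -1.   ] gap 0.532 F [ 0.1  0.4 -1. ]
-> [648.0, -125.5, 61.0, 4.1] : 1.9 -4.9 83.5 0 0 -0.3
```

Call:
move_arm:
  commands: "2 -3 15 0 0 0 0.06; 2 -3 40 0 0 0 0.06; 2 -3 62 0 0 0 0.06; 2 -3 78 0 0 0 0.06; 2 -3 84 0 0 0 0.06"

```text
t: 73.0
tcp_pos: [0.6458, -0.1213, 0.0623]
tool_rot: [0.999, 0.036, -0.001, -0.001]
force: [0.2, 0.1, 0.2]
finger_gap: 0.535
gripper_force: 0.0
```

Call:
move_arm:
  commands: "0 0 0 0 0 0 0; 0 0 0 0 0 0 -0.5; 0 0 0 0 0 0 -1; 0 0 0 0 0 0 -1; 0 4 0 0 0 0 -1"

```text
t: 73.62
tcp_pos: [0.648, -0.1262, 0.0651]
tool_rot: [0.999, 0.035, 0.001, -0.0]
force: [-0.7, 1.6, 5.9]
finger_gap: 0.144
gripper_force: 51.2
```

Call:
move_arm:
  commands: "0 2 0 0 0 0 -1; 0 4 0 0 0 0 -1; 0 5 0 0 0 0 -1; 0 5 0 0 0 0 -1; 0 5 0 0 0 0 -1"

```text
t: 74.25
tcp_pos: [0.648, -0.1261, 0.0651]
tool_rot: [0.999, 0.035, 0.0, -0.004]
force: [1.5, 12.9, 9.2]
finger_gap: 0.143
gripper_force: 51.4
```

Call:
move_arm:
  commands: "0 -2 0 0 0 0 -1; 0 -2 0 0 0 0 0.06; 0 -2 0 0 0 0 0.06; 0 -2 0 0 0 0 0.06; 0 -2 -20 0 0 0 0.06"

```text
t: 74.88
tcp_pos: [0.6459, -0.1297, 0.0826]
tool_rot: [0.999, 0.035, -0.002, -0.001]
force: [0.9, 0.8, 0.1]
finger_gap: 0.531
gripper_force: 0.0
```

Call:
move_arm:
  commands: "0 0 -40 0 0 0 0.06; 0 0 -80 0 0 0 0.06; -30 0 -120 0 0 0 0.06; -60 0 -130 0 0 0 0.06; -60 0 -130 0 0 0 0.06"

```text
t: 75.5
tcp_pos: [0.5868, -0.1344, 0.2167]
tool_rot: [0.999, 0.035, 0.001, 0.001]
force: [-0.5, -0.3, -0.0]
finger_gap: 0.527
gripper_force: 0.0
```

Run:
```python
from bl import *
s=snap('wrist');s=snap('wrist','w21.png')
c=snap('scene','s4.png')
b=max(blobs(c,(225,235,300,290),(0,0,0),(179,255,120)),key=lambda q:q[1]); print('scene handle',b[0])
st=telemetry.sense(); print(st['t'],st['tcp_pos'],st['force'])
print(ticket.sign_off())
```

```text
scene handle [261.1195 260.4436]
75.65 [ 0.5885 -0.1343  0.2142] [ 0.2019  0.0301 -0.5212]
the job is handed in; nothing more can be done
None
```

The job is handed in at 75.7 s: the guard was opened fully, all four blanks are seated in their matching cavities, the guard is shut against its stop, and all three tablets are in the tin on the bench; no verdict came back.

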